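# Empty the flute lathe's catch drawer

### The job

Pull the lathe's catch drawer out to its stop and move every finished flute part from it into the wooden tote: the long squared heads into the larger compartment, the short octagonal feet into the smaller one. Once all the parts are in the tote, push the empty drawer fully home, and then press the button on the control box all the way down once to report the drawer emptied. Leave the jar, the screwdriver and the mug alone.

Things in the scene. Friction and masses are not known exactly. Their poses are not given: they have to be found in the camera images.
- drawer (a joint): how far the catch drawer is out, m: 0 home, 0.20 at its stop; starts home or up to 8 mm ajar, friction 1.5 N, stays where left. Its steel tray is 165 (along the handle's x) by 250 inside, its centre 137 beyond the handle, floor 16 above the bench, walls 5 thick, 15 high inside, but the tall panel in front. At the stop its rear wall clears the machine by 25.
- drawer_handle (a point): middle of the drawer's bar handle: steel bar 11 thick, 110 long along its y, 59 above the bench, 35 in front of the grey panel (15 thick, 286 wide, top 81 above the bench). From above a finger fits between (29 gap). Its x axis points into the machine: the drawer slides out along -x. The green machine base behind is 290 wide, 90 high; the lathe on it is set back 160.
- tote: open pale wooden tote, 240 (x) by 210 (y) by 40 high, 0.9 kg, loose on the bench; walls and floor 5 thick. Origin: centre of its underside. A crosswise divider 5 thick at x = +20, top 35 above the bench, splits it into the larger compartment (inner x -115 to +17.5, nearer the robot) and the smaller (inner x +22.5 to +115), each 200 wide in y.
- head1: finished flute head: squared brown wooden block 46 long (along x), 36 wide (y), 36 high (z), with a round tenon 26 in diameter, 14 long, on its +x end, so 60 long in all; dark sound window on top; about 70 g. Lies in the tray, long axis roughly along the drawer's travel. Origin: centre of the underside, midway along the 60; its centre is 18 above along z. May be absent.
- head2: finished flute head: squared brown wooden block 46 long (along x), 36 wide (y), 36 high (z), with a round tenon 26 in diameter, 14 long, on its +x end, so 60 long in all; dark sound window on top; about 70 g. Lies in the tray, long axis roughly along the drawer's travel. Origin: centre of the underside, midway along the 60; its centre is 18 above along z. May be absent.
- head3: finished flute head: squared brown wooden block 46 long (along x), 36 wide (y), 36 high (z), with a round tenon 26 in diameter, 14 long, on its +x end, so 60 long in all; dark sound window on top; about 70 g. Lies in the tray, long axis roughly along the drawer's travel. Origin: centre of the underside, midway along the 60; its centre is 18 above along z. May be absent.
- foot1: finished flute foot: a short octagonal brown wooden prism standing on end, 36 across every pair of flats (facet normals at its x axis and every 45 degrees), 44 high, dark bore in the upper end; about 40 g. Origin: centre of the underside; the centre is 22 mm above it along z. May be absent.
- foot2: finished flute foot: a short octagonal brown wooden prism standing on end, 36 across every pair of flats (facet normals at its x axis and every 45 degrees), 44 high, dark bore in the upper end; about 40 g. Origin: centre of the underside; the centre is 22 mm above it along z. May be absent.
- foot3: finished flute foot: a short octagonal brown wooden prism standing on end, 36 across every pair of flats (facet normals at its x axis and every 45 degrees), 44 high, dark bore in the upper end; about 40 g. Origin: centre of the underside; the centre is 22 mm above it along z. May be absent.
- control: fixed grey control box 75 by 75 by 50 high with the push button in the middle of its top. Origin: centre of its underside.
- button_top (a point): centre of the top of the black round push button (28 in diameter), about 72 above the bench; presses straight down 6 mm against a spring, about 5 N to the bottom, and springs back.
- button (a joint): how far the button is pressed, m: 0 up, 0.006 fully down
- jar: bystander: closed amber glass jar, 64 in diameter, 95 high; origin at the centre of its underside
- screwdriver: bystander: screwdriver lying on the bench, 160 long along its x; origin about its middle, underneath
- mug: bystander: white mug, 76 in diameter, 85 high; origin at the centre of its underside
There are look-alikes about, which are no part of the job. Leave any blue or pink look-alike of the control alone.

How it is judged:
By the outcome, as a careful person would: the job done as asked, in the order asked, and still so for the second after the job is handed in, with the robot touching nothing.
Of head1, head2, head3, foot1, foot2, foot3 only 4 to 6 are there at a start; the rules pass over those that are not, and their reading is None.
At some moment in a run one of head1, head2, head3, foot1, foot2, foot3 may be knocked a few centimetres aside while the robot is not near it.
Once in a run the grip may slacken for a moment while it holds something.
It also fails if it takes over 210 s, if anything falls off the work surface, if the arm or the gripper's body presses on something with over 40 N, if the wrist force passes 120 N, or if a joint passes its speed limit or range.

### The arm

A 6-joint arm with a two-finger parallel gripper is mounted at the origin on the work surface. World frame = base frame: x ahead of the robot, y to its left, z up, the work surface at z = 0. Lengths are in mm, angles in rad, forces in N, time in s.
With the tool pointing down it reaches from about 275 to 750 mm from the base axis. Payload 10.2 kg.
Tool frame: the origin (TCP) lies at the centre of the arm's flange, where the gripper is bolted on; the fingertips stand ctrl.tip_reach ahead of it and the grasp point (between the pads) lies 155 mm ahead of it (ctrl.tip_reach is the distance from the TCP to the fingertips, in mm); z points along the fingers, y is the direction in which the jaws open and shut (so a half turn about z gives the same grasp; the last joint's range is limited). The gripper opens to 85 mm and grips with 20 to 120 N. Pads are 22 mm wide; open, the fingers measure 114 mm over their backs; the gripper's body (76 mm by 85 mm) begins 54 mm behind the grasp point. The pads swing forward as they close: fully open they stand 13 mm farther back than shut.
Start: joints at [1.047, 0.313, 1.498, -0, 1.331, -0.223], TCP at [155.563, 501.431, 404.694] pointing down, gripper open.
Joint ranges: [-2.94, 2.94], [-0.97, 2.17], [0.19, 2.56], [-1.23, 4.37], [0.02, 3.11], [-2.88, 2.88]. Speed limits (rad/s): [2.39, 2.39, 3.01, 3.14, 3.14, 3.14].

### API

Orientations are given as a unit quaternion [w, x, y, z].
In Python, from rig import ctrl, viewer gives the robot as it stands.
- The arm moves only by the tool drive_tool, never from a script. Its argument "rows" is a list that holds one entry, the list of rows, each a list of 6 numbers: the shift along the world's x, y, z normalised to -1 to 1, where 1 is 0.1 m, then the turn, a rotation vector about the world's x, y, z normalised to -1 to 1, where 1 is 90 degrees. A call has 1 to 10 rows; each row is the pose to reach, as a shift and turn from the pose measured when the call began; what a row does not reach only later rows make up. A row lasts 1/8 s, in which the tool goes at most 62.5 mm and 10.7 degrees, less where a joint would pass 70% of its speed; a pose out of reach is approached as far as the arm can. A call with a number of a shift or a turn outside -1 to 1 is refused whole. A call with a gripper value outside its range is refused whole. "fingers" is the opening, from -1 (shut) to 1 (fully open), set as the call begins (left out, the last holds). The fingers move at their own pace and stop on an object; "force" is the grip in N (left out, the last holds). Time passes only in rows, so rows that repeat a pose let the fingers close. It gives the time, the measured TCP pose, the force and the opening at its end, in the units of the state.
- ctrl.sense(): the state, without advancing time (a new reading comes with each control period).
- viewer.capture(name): name is "scene" or "side" or "wrist"; returns the picture (420x560x3 uint8, red, green, blue); there is no depth.
- viewer.calibration(name): a dict with "mtx" (3x3 intrinsics, pixels), "extrinsics" (4x4, takes a point from camera to world coordinates). Camera axes: x right, y up, looking along -z (the intrinsics and any distortion apply to the point x, -y, -z); pixel columns grow to the right and rows downward; lengths in mm; the calibration is good to about 2 mm. A picture is of the moment at which its call begins: read the wrist's pose just before it. calibration takes no time and is no camera call; for the wrist camera it gives the pose at the moment of the call.
- ctrl.finish_job(): hands the job in, once; it reports no verdict.
The state is a dict: "time_s": time; "joints": joint angles; "dq": joint speeds; "tau": joint torques, N m; "eef_pos": TCP position; "ee_rot": TCP orientation; "force": force on the tool from outside, world axes, zero at the start; "wrist_torque": the same for the moment, N m; "grip_width": opening from 0.0 (shut) to 1.0 (fully open).
Only numpy, scipy, OpenCV 4.12 (cv2) and the standard library are available. Lean on these libraries where they do the work, as an engineer would, in place of code of your own. Each camera call takes 0.05 s, during which the arm holds its last target.

## Working session

There is one attempt and no reset: what is moved stays moved. The work goes in short steps, Python scripts to look and compute and a tool call to move; the robot and the scene stay as the last step left them, time stands still between calls to the robot, and variables do not carry over. Pictures are saved under pics/ and viewed, and the job is handed in when it is done.

Besides the shell and the picture viewer there is one more tool, called in YAML: its name, and indented under it one key for each argument. drive_tool: Moves the arm, as the interface text tells. Scaled input: -1 to 1 covers 0.1 m each way for a shift and 90 degrees each way for a turn. Its arguments: {"type":"object","properties":{"rows":{"type":"array","items":{"type":"array","items":{"type":"array","items":{"type":"number"}}}},"fingers":{"type":"number"},"force":{"type":"number"}},"required":["rows"]}

```bash
ls; mkdir -p pics
python3 - <<'E'
from rig import ctrl, viewer
import cv2
for n in ["scene","side","wrist"]:
    im=viewer.capture(n); cv2.imwrite(f"pics/{n}0.png",im[:,:,::-1])
    c=viewer.calibration(n); print(n,c)
print(ctrl.sense(), ctrl.tip_reach)
E
```

```text
pics
scene {'mtx': array([[383.46910136,   0.        , 274.56189254],
       [  0.        , 383.46910136, 207.88306912],
       [  0.        ,   0.        ,   1.        ]]), 'extrinsics': array([[-2.03075741e-01, -6.58120110e-01,  7.25009078e-01,
         1.35478008e+03],
       [ 9.78981576e-01, -1.50721197e-01,  1.37397946e-01,
         2.34240670e+02],
       [ 1.88498849e-02,  7.37672720e-01,  6.74895281e-01,
         8.18417902e+02],
       [ 0.00000000e+00,  0.00000000e+00,  0.00000000e+00,
         1.00000000e+00]])}
side {'mtx': array([[542.29488641,   0.        , 280.84153665],
       [  0.        , 542.29488641, 211.16510578],
       [  0.        ,   0.        ,   1.        ]]), 'extrinsics': array([[ 7.46705990e-01,  3.36208976e-01, -5.73928296e-01,
        -1.49719445e+02],
       [-6.65078502e-01,  3.64366341e-01, -6.51849489e-01,
        -7.22263187e+02],
       [-1.00374957e-02,  8.68447289e-01,  4.95679891e-01,
         6.90362536e+02],
       [ 0.00000000e+00,  0.00000000e+00,  0.00000000e+00,
         1.00000000e+00]])}
wrist {'mtx': array([[319.6037798 ,   0.      
[... 481 characters left out ...]
time_s': 0.15, 'joints': array([ 1.04663910e+00,  3.13251485e-01,  1.49823792e+00, -1.78078394e-06,
        1.33101977e+00, -2.23427904e-01]), 'dq': array([ 3.12145472e-05, -2.04160470e-03, -3.92357351e-03,  4.41161496e-04,
        1.90388395e-03,  1.67350810e-04]), 'tau': array([ 1.11998041e-03, -4.12366176e+01, -2.59797317e+01, -1.96366191e-04,
        3.20221727e-03, -1.14863724e-05]), 'eef_pos': array([155.52046123, 501.39725752, 404.31156641]), 'ee_rot': array([-1.66528536e-04,  1.49798464e-01,  9.88716446e-01, -4.26934048e-04]), 'force': array([ 0.62241404, -0.13787374,  0.70288991]), 'wrist_torque': array([-0.00655615, -0.01947135, -0.00610331]), 'grip_width': 1.002836197988705} 173.4
```

View pics/scene0.png

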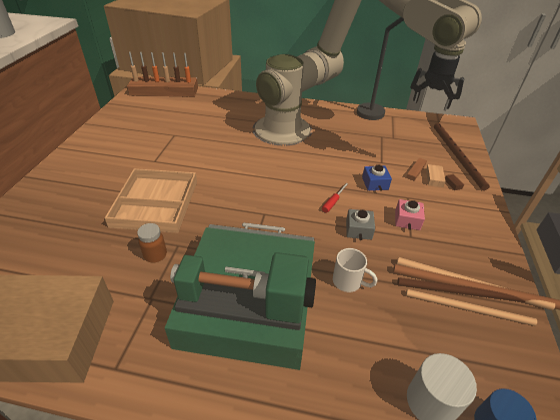

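View pics/side0.png

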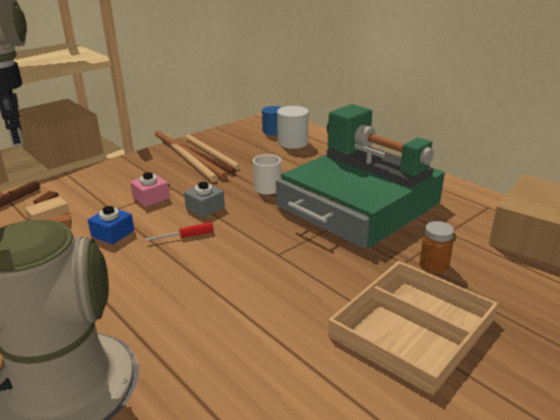

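View pics/wrist0.png

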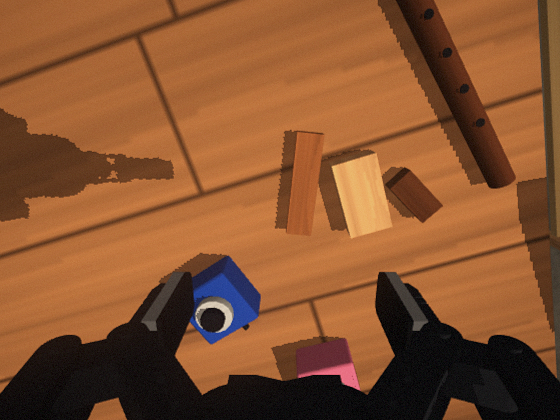

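The scene view shows the tote at (150,200), handle bar at (265,227), machine, grey control at (361,223) (blue 377,178 and pink 410,213 are look-alikes), jar (152,243), mug (350,270), screwdriver (335,197). The side view agrees: tote (413,322), handle (310,210), grey control (204,200). Next I enlarge and measure.

```bash
cat > h.py <<'E'
import numpy as np, cv2, sys
from rig import ctrl, viewer
def proj(c,p):
    E=c["extrinsics"];q=E[:3,:3].T@(np.asarray(p,float)-E[:3,3]);q=np.array([q[0],-q[1],-q[2]])
    u=c["mtx"]@q;return u[:2]/u[2]
def ray(c,px):
    E=c["extrinsics"];d=np.linalg.inv(c["mtx"])@np.array([px[0],px[1],1.]);d=E[:3,:3]@np.array([d[0],-d[1],-d[2]])
    return E[:3,3].copy(),d/np.linalg.norm(d)
def plane(c,px,z):
    o,d=ray(c,px);return o+d*(z-o[2])/d[2]
def tri(obs):
    A=np.zeros((3,3));b=np.zeros(3);R=[]
    for c,px in obs:
        o,d=ray(c,px);P=np.eye(3)-np.outer(d,d);A+=P;b+=P@o;R.append((o,P))
    x=np.linalg.solve(A,b);return x,max(np.linalg.norm(P@(x-o)) for o,P in R)
def shot(n,f):
    c=viewer.calibration(n);im=viewer.capture(n)[:,:,::-1].copy();cv2.imwrite(f"pics/{f}.png",im);np.savez(f"pics/{f}.npz",mtx=c["mtx"],extrinsics=c["extrinsics"]);return c,im
def cal(f): 
    d=np.load(f"pics/{f}.npz");return dict(mtx=d["mtx"],extrinsics=d["extrinsics"])
def crop(im,x0,y0,x1,y1,f):
    k=min(800/(x1-x0),600/(y1-y0));cv2.imwrite(f"pics/{f}.png",cv2.resize(im[y0:y1,x0:x1],None,fx=k,fy=k,interpolation=cv2.INTER_CUBIC)[:600,:800]);print(f,"scale",k)
def st():
    s=ctrl.sense();print("t",round(s["time_s"],2),"pos",s["eef_pos"].round(1),"q",s["ee_rot"].round(4),"F",s["force"].round(1),"grip",round(s["grip_width"],3),"J",s["joints"].round(3));return s
E
python3 - <<'E'
from h import *
for n in ["scene","side"]:
    c=viewer.calibration(n);np.savez(f"pics/{n}0.npz",mtx=c["mtx"],extrinsics=c["extrinsics"])
s=cv2.imread("pics/scene0.png");d=cv2.imread("pics/side0.png")
crop(s,100,160,300,310,"c1");crop(d,170,150,490,390,"c2")
E
```

```text
c1 scale 4.0
c2 scale 2.5
```

View pics/c1.png

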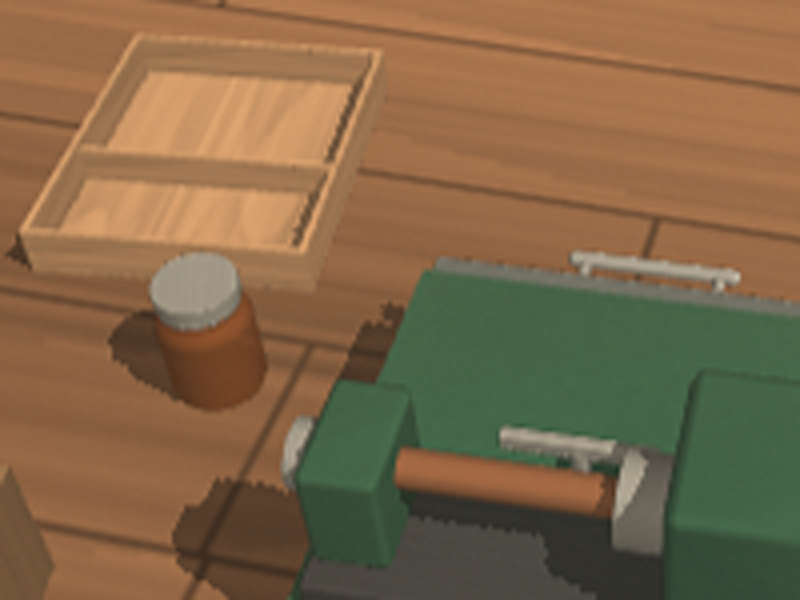

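View pics/c2.png

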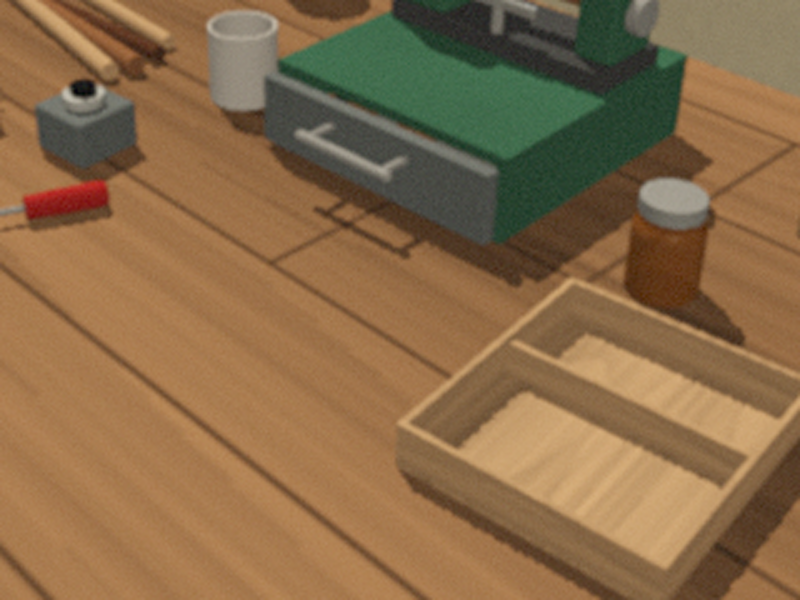

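Run:
```python
from h import *
a=cal("scene0");b=cal("side0")
P={"toteA":((134.5,169.2),(437,384)),"B":((195.5,172.5),(332,321.2)),"C":((105.5,218.7),(492,304)),"D":((177,222.5),(398.8,263.2)),
"h-":((243.75,224.5),(325.2,219.6)),"h+":((283.75,229.25),(290,203.6)),"ctl":((362,215),(204,186))}
for k,(p,q) in P.items():
    x,e=tri([(a,p),(b,q)]);print(k,x.round(1),round(e,1))
print("panel", plane(b,(170+495/2.5,150+172/2.5),81),plane(b,(170+268/2.5,150+75/2.5),81))
s=cv2.imread("pics/scene0.png");crop(s,310,155,440,255,"c3")
```

```text
toteA [ 427.5 -428.2   32.3] 2.4
B [ 407.3 -219.5   38.3] 3.6
C [ 667.9 -390.6   35.6] 3.0
D [ 640.6 -188.6   36.8] 3.0
h- [627.8   9.5  60.6] 0.9
h+ [621.  121.3  59.7] 1.4
ctl [518.1 331.7  63.7] 0.4
panel [674.54019201 -76.65448998  81.        ] [654.51160179 203.67468691  81.        ]
c3 scale 6.0
```

View pics/c3.png

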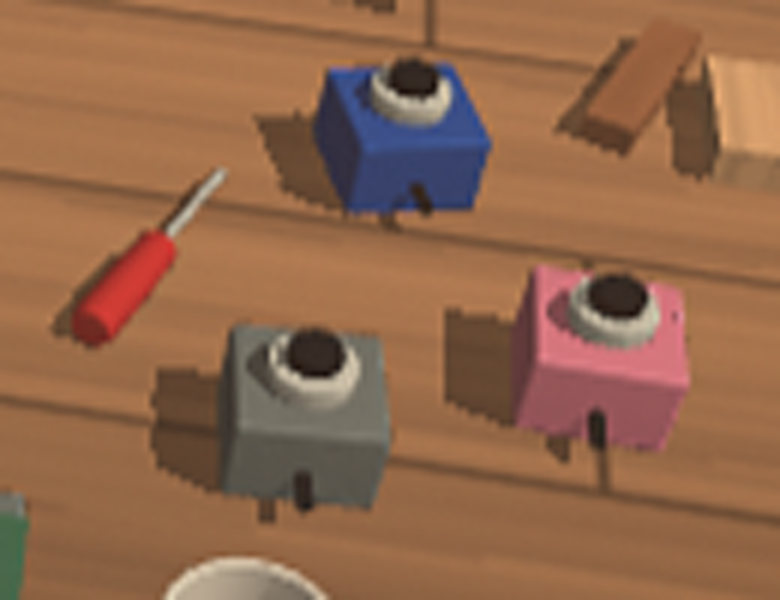

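Grey box is the control (316,353 in the crop: grey body, button top at about (362.7,213.8) in the scene picture); the blue and pink ones are look-alikes. Tote corners, handle (about 624,65,60; yaw about 4°) and spacing agree with the given sizes. I move over towards the handle.

drive_tool:
  rows:
    - [[0.5,-0.45,0,0,0,-0.08],[0.95,-0.9,0,0,0,-0.153],[0.95,-0.9,0,0,0,-0.153]]

```text
time_s: 0.52
eef_pos: [252.6, 409.5, 404.2]
ee_rot: [-0.0, 0.27, 0.963, -0.001]
force: [-1.2, 0.1, -0.0]
grip_width: 1.001
```

drive_tool:
  rows:
    - [[0.5,-0.45,0,0,0,-0.08],[0.95,-0.9,0,0,0,-0.153],[0.95,-0.9,0,0,0,-0.153]]

```text
time_s: 0.9
eef_pos: [349.3, 317.9, 404.0]
ee_rot: [-0.0, 0.385, 0.923, -0.001]
force: [-0.5, 0.4, 1.1]
grip_width: 0.996
```

drive_tool:
  rows:
    - [[0.5,-0.45,0,0,0,-0.08],[0.95,-0.9,0,0,0,-0.153],[0.95,-0.9,0,0,0,-0.153]]

```text
time_s: 1.27
eef_pos: [445.8, 226.8, 403.6]
ee_rot: [-0.001, 0.494, 0.869, -0.001]
force: [-0.5, 1.3, -0.7]
grip_width: 0.998
```

drive_tool:
  rows:
    - [[0.5,-0.45,0,0,0,-0.08],[0.95,-0.9,0,0,0,-0.153],[0.95,-0.9,0,0,0,-0.153]]

```text
time_s: 1.65
eef_pos: [542.1, 136.0, 402.8]
ee_rot: [-0.001, 0.595, 0.804, -0.001]
force: [0.1, 1.0, -0.1]
grip_width: 0.998
```

Run:
```python
from h import *
st(); shot("wrist","w1"); s=st()
from scipy.spatial.transform import Rotation as R
q=s["ee_rot"]; print(R.from_quat([q[1],q[2],q[3],q[0]]).as_matrix().round(3))
```

```text
t 1.65 pos [542.1 136.  402.8] q [-0.001   0.5952  0.8036 -0.0011] F [ 0.1  1.  -0.1] grip 0.998 J [ 3.600e-02  3.900e-01  1.395e+00 -1.000e-03  1.360e+00 -2.600e-01]
t 1.7 pos [541.5 136.6 403. ] q [-0.0011  0.5944  0.8042 -0.0011] F [ 0.1  0.2 -0.1] grip 0.997 J [ 0.037  0.389  1.396 -0.     1.36  -0.26 ]
[[-0.293  0.956 -0.003]
 [ 0.956  0.293 -0.   ]
 [ 0.    -0.003 -1.   ]]
```

View pics/w1.png

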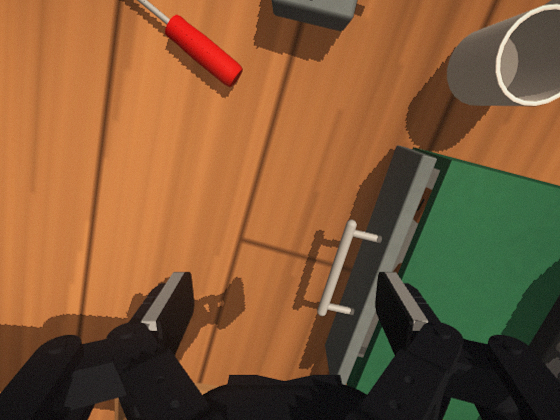

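Run:
```python
from h import *
c=cal("w1"); sc=cal("scene0"); sd=cal("side0")
for p,q,r in [((352,223.5),(283.75,229.25),(290,203.6)),((323,312),(243.75,224.5),(325.2,219.6))]:
    print(plane(c,p,60).round(1),plane(sc,q,60).round(1),plane(sd,r,60).round(1),tri([(c,p),(sc,q),(sd,r)]))
# panel top front edge
print(plane(c,(400,147),81),plane(c,(330,347),81))
```

```text
[619.5 121.9  60. ] [620.  122.4  60. ] [620.7 119.2  60. ] (array([620.42088431, 121.38863611,  59.37452286]), np.float64(1.733025712470867))
[626.3  10.2  60. ] [626.6   9.9  60. ] [628.7   9.2  60. ] (array([627.14439073,   9.53159902,  60.09293407]), np.float64(1.3623137588611285))
[627.77350737 209.72225857  81.        ] [641.68135748 -17.39470463  81.        ]
```

drive_tool:
  rows:
    - [[0.4,-0.35,0,0,0,-0.08],[0.82,-0.71,-0.5,0,0,-0.149],[0.82,-0.71,-0.9,0,0,-0.149],[0.82,-0.71,-0.9,0,0,-0.149],[0.82,-0.71,-0.9,0,0,-0.149]]
  fingers: -0.4
  force: 40

```text
time_s: 2.33
eef_pos: [623.2, 67.4, 315.4]
ee_rot: [-0.0, 0.683, 0.73, 0.0]
force: [0.6, -0.3, 0.6]
grip_width: 0.299
```

Run:
```python
from h import *
shot("wrist","w2"); s=st()
from scipy.spatial.transform import Rotation as R
q=s["ee_rot"]; print(R.from_quat([q[1],q[2],q[3],q[0]]).as_matrix().round(3))
```

```text
t 2.38 pos [623.3  67.2 315.9] q [2.000e-04 6.833e-01 7.301e-01 3.000e-04] F [-0.2 -0.3  0.2] grip 0.299 J [-0.079  0.61   1.284  0.     1.247 -0.145]
[[-0.066  0.998  0.001]
 [ 0.998  0.066  0.   ]
 [ 0.     0.001 -1.   ]]
```

View pics/w2.png

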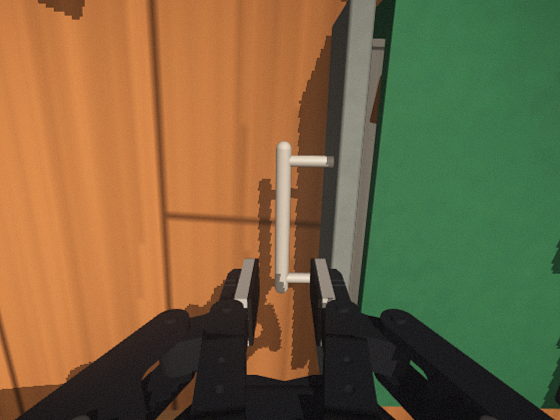

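Run:
```python
from h import *
c=cal("w2")
print([plane(c,p,60).round(1) for p in [(284,143),(281.5,292),(283,218)]], proj(c,[623.4,67.2,60]))
print(plane(c,(333,160),60),plane(c,(367,100),81),plane(c,(348,100),81))
```

```text
[array([619.4, 124.1,  60. ]), array([625.2,   5.3,  60. ]), array([622.3,  69. ,  60. ])] [284.35371136 220.33876768]
[654.55110307 114.63902885  60.        ] [667.42287363 155.2963688   81.        ] [656.01184379 154.53722314  81.        ]
```

drive_tool:
  rows:
    - [[-0.008,-0.02,-0.5,0,0,0],[-0.008,-0.02,-0.8,0,0,0],[-0.008,-0.02,-1.0,0,0,0],[-0.008,-0.02,-1.0,0,0,0]]

```text
time_s: 2.88
eef_pos: [622.3, 66.0, 216.7]
ee_rot: [0.0, 0.683, 0.731, 0.0]
force: [0.9, -0.1, 1.2]
grip_width: 0.3
```

drive_tool:
  rows:
    - [[0,0,-0.02,0,0,0],[0,0,-0.02,0,0,0],[0,0,-0.02,0,0,0],[0,0,-0.02,0,0,0]]
  fingers: -1

```text
time_s: 3.38
eef_pos: [622.9, 66.3, 217.3]
ee_rot: [0.002, 0.683, 0.731, 0.002]
force: [-1.5, 0.3, 6.4]
grip_width: 0.109
```

drive_tool:
  rows:
    - [[-0.15,-0.009,0,0,0,0],[-0.35,-0.022,0,0,0,0],[-0.55,-0.035,0,0,0,0],[-0.75,-0.047,0,0,0,0],[-0.9,-0.057,0,0,0,0],[-0.9,-0.057,0,0,0,0]]

```text
time_s: 4.12
eef_pos: [531.6, 61.5, 217.4]
ee_rot: [0.0, 0.683, 0.73, 0.002]
force: [-2.2, 6.8, -8.7]
grip_width: 0.11
```

drive_tool:
  rows:
    - [[-0.15,-0.009,0,0,0,0],[-0.35,-0.022,0,0,0,0],[-0.55,-0.035,0,0,0,0],[-0.75,-0.047,0,0,0,0],[-0.9,-0.057,0,0,0,0],[-0.9,-0.057,0,0,0,0]]

```text
time_s: 4.88
eef_pos: [440.2, 56.7, 217.4]
ee_rot: [-0.001, 0.683, 0.73, 0.002]
force: [-0.8, 8.7, -9.6]
grip_width: 0.107
```

drive_tool:
  rows:
    - [[-0.04,-0.003,0,0,0,0],[-0.08,-0.005,0,0,0,0],[-0.1,-0.006,0,0,0,0],[-0.12,-0.008,0,0,0,0]]

```text
time_s: 5.38
eef_pos: [428.6, 56.1, 217.5]
ee_rot: [-0.001, 0.684, 0.73, 0.003]
force: [12.3, 7.8, -22.5]
grip_width: 0.108
```

drive_tool:
  rows:
    - [[-0.04,-0.002,0,0,0,0],[-0.06,-0.003,0,0,0,0],[-0.06,-0.003,0,0,0,0]]

```text
time_s: 5.75
eef_pos: [425.8, 55.9, 217.8]
ee_rot: [0.005, 0.684, 0.729, 0.009]
force: [34.5, 13.3, -45.7]
grip_width: 0.113
```

At the stop (force rose, travel 197 mm). Relax, release, rise.

drive_tool:
  rows:
    - [[0.025,0.001,0,0,0,0],[0.025,0.001,0,0,0,0],[0.025,0.001,0,0,0,0]]

```text
time_s: 6.12
eef_pos: [428.2, 55.9, 217.9]
ee_rot: [0.005, 0.684, 0.729, 0.009]
force: [1.2, 1.7, -8.4]
grip_width: 0.109
```

drive_tool:
  rows:
    - [[0,0,0,0,0,0],[0,0,0,0,0,0],[0,0,0,0,0,0]]
  fingers: -0.4

```text
time_s: 6.5
eef_pos: [428.3, 55.9, 218.3]
ee_rot: [0.005, 0.684, 0.729, 0.009]
force: [-0.7, 1.6, -0.2]
grip_width: 0.303
```

drive_tool:
  rows:
    - [[0,0,0.3,0,0,0],[0,0,0.8,0,0,0.08],[0,0,1.0,0,0,0.1],[0,0,1.0,0,0,0.1]]

```text
time_s: 7.0
eef_pos: [428.4, 55.9, 319.3]
ee_rot: [0.006, 0.625, 0.781, 0.01]
force: [-0.7, 0.8, -0.8]
grip_width: 0.303
```

drive_tool:
  rows:
    - [[0,0,0.5,0,0,0.1],[-0.2,0,0.9,0,0,0.2],[-0.2,0,0.9,0,0,0.3],[-0.2,0,0.9,0,0,0.4],[-0.2,0,0.9,0,0,0.5],[-0.2,0,0.9,0,0,0.6],[-0.2,0,0.9,0,0,0.7],[-0.2,0,0.9,0,0,0.8],[-0.2,0,0.9,0,0,0.9],[-0.2,0,0.9,0,0,0.9]]
  fingers: 1

```text
time_s: 8.25
eef_pos: [408.5, 55.8, 408.2]
ee_rot: [-0.003, -0.031, 0.999, 0.012]
force: [-0.0, -0.3, 0.5]
grip_width: 1.0
```

Run:
```python
from h import *
from scipy.spatial.transform import Rotation as R
for n in ["wrist","scene","side"]: shot(n,n[0]+"3" if n!="side" else "d3")
s=st();q=s["ee_rot"]; print(R.from_quat([q[1],q[2],q[3],q[0]]).as_matrix().round(3))
crop(cv2.imread("pics/s3.png"),150,150,350,300,"s3c");crop(cv2.imread("pics/d3.png"),150,130,470,370,"d3c")
```

```text
t 8.4 pos [408.5  55.9 408.8] q [-0.0024 -0.0302  0.9995  0.0115] F [0.6 0.3 0.5] grip 0.997 J [-0.155  0.057  1.798  0.023  1.296 -1.792]
[[-0.998 -0.06  -0.005]
 [-0.06   0.998  0.023]
 [ 0.004  0.023 -1.   ]]
s3c scale 4.0
d3c scale 2.5
```

View pics/w3.png

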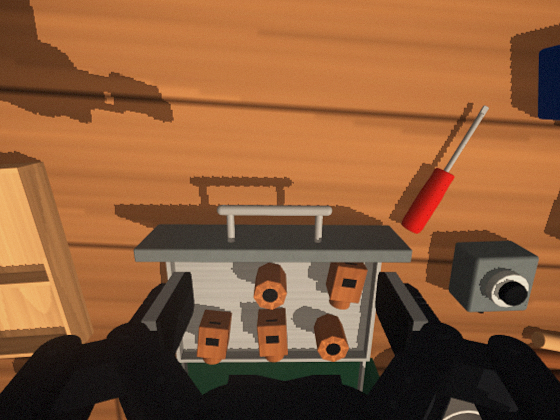

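View pics/s3c.png

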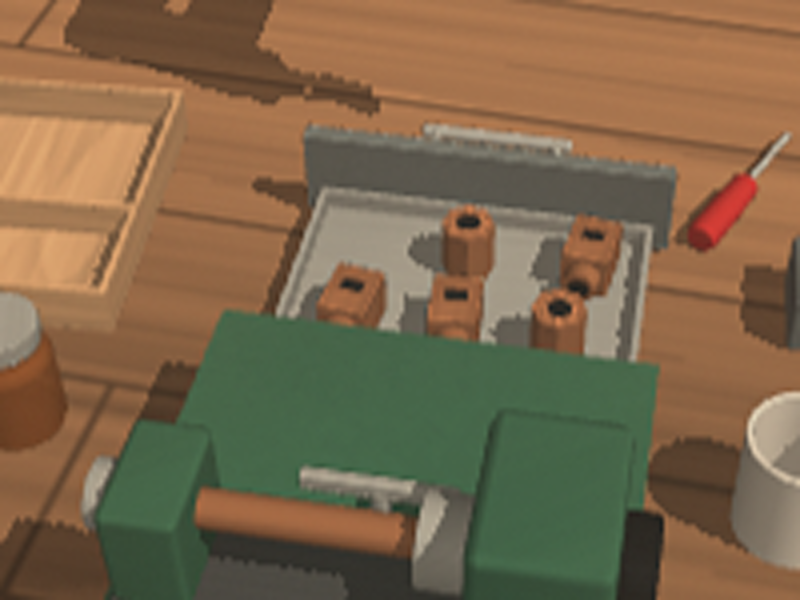

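View pics/d3c.png

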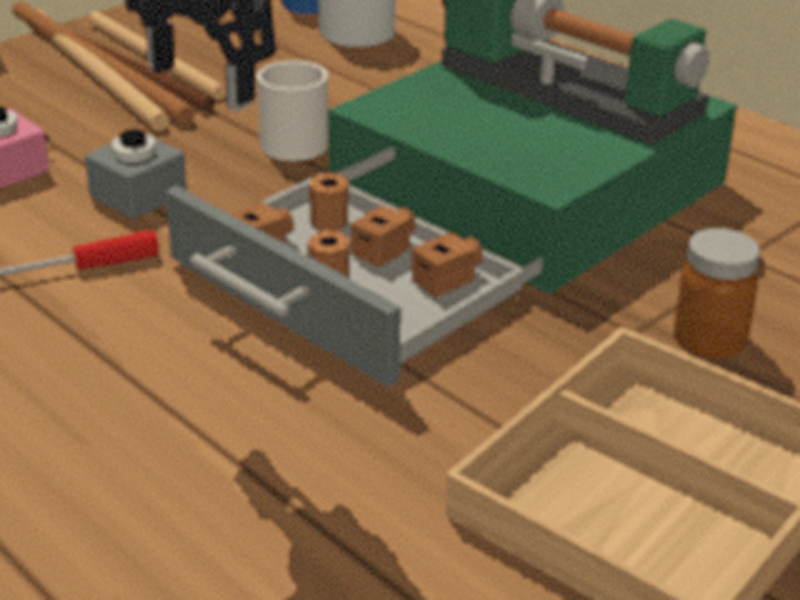

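Five parts present: heads at scene-crop (352,293), (456,305), (593,255) and feet at (468,243), (558,320); same in the wrist view (heads (214,335), (272,332), (348,285); feet (270,285), (331,337)). I go closer over the tray for measurement.

drive_tool:
  rows:
    - [[0.5,0.05,0,-0.0146,-0.003,0],[0.95,0.05,-0.2,-0.0146,-0.003,0],[0.95,0.05,-0.2,-0.0146,-0.003,0],[0.95,0.05,-0.2,-0.0146,-0.003,0]]

```text
time_s: 8.9
eef_pos: [503.1, 60.9, 388.7]
ee_rot: [-0.001, -0.03, 1.0, -0.0]
force: [0.5, -0.4, 0.1]
grip_width: 0.998
```

Run:
```python
from h import *
from scipy.spatial.transform import Rotation as R
shot("wrist","w4")
s=st();q=s["ee_rot"]; print(R.from_quat([q[1],q[2],q[3],q[0]]).as_matrix().round(3))
im=cv2.imread("pics/w4.png");crop(im,150,120,450,345,"w4c")
```

```text
t 8.95 pos [502.9  60.9 389.3] q [-1.000e-04 -2.970e-02  9.996e-01 -1.000e-04] F [ 0.5  0.5 -0.5] grip 0.999 J [-0.111  0.285  1.577 -0.     1.28  -1.741]
[[-0.998 -0.059 -0.   ]
 [-0.059  0.998 -0.   ]
 [ 0.    -0.    -1.   ]]
w4c scale 2.6666666666666665
```

View pics/w4.png

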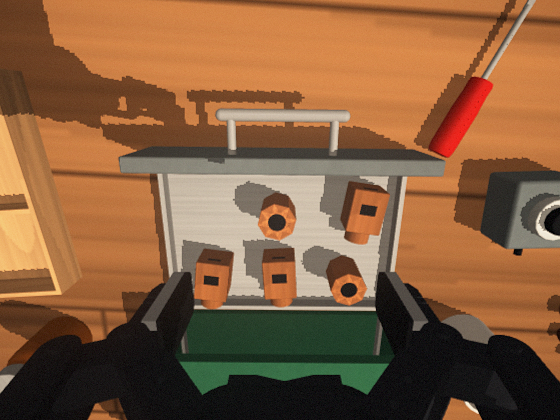

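View pics/w4c.png

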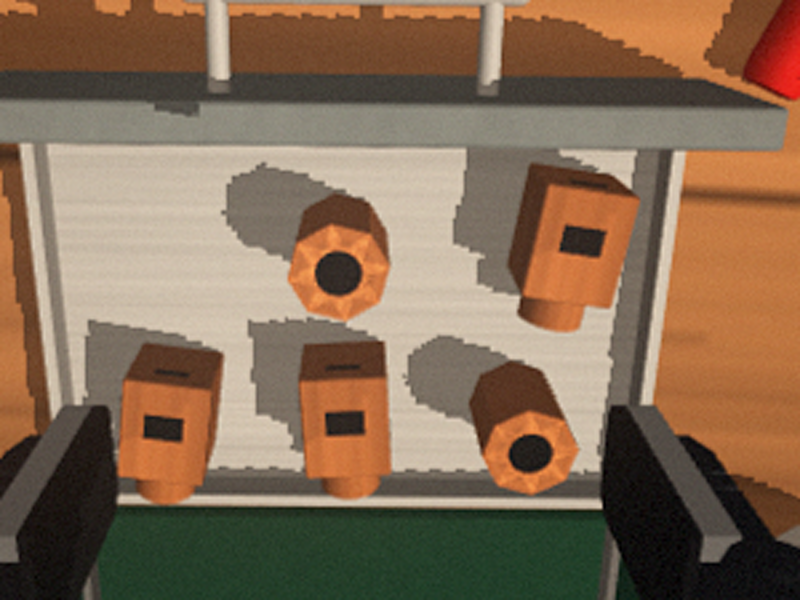

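```bash
cat > parts.py <<'E'
from h import *
c=cal("w4");a=cal("s3");b=cal("d3")
W=lambda p:(p[0]/2.66667+150,p[1]/2.66667+120)
S=lambda p:(p[0]/4+150,p[1]/4+150); D=lambda p:(p[0]/2.5+150,p[1]/2.5+130)
for n,w,s,d in [("H1",(163,428),(352,286),(443,249)),("H2",(345,424),(456,296),(378,220)),("H3",(582,242),(593,235),(250,217)),("F1",(338,273),(468,222),(329,241)),("F2",(530,453),(559,308),(329,181))]:
    x,e=tri([(c,W(w)),(a,S(s)),(b,D(d))]);print(n,x.round(1),round(e,1),"plane",plane(c,W(w),60 if n[0]=="F" else 52).round(1))
for n,q in {"H1":[(133,379),(218,383),(204,486),(120,481)],"H2":[(302,379),(384,375),(390,472),(308,478)],"H3":[(548,180),(637,198),(609,306),(526,293)]}.items():
    P=np.array([plane(c,W(p),52) for p in q]);m=P.mean(0)
    ax=(P[2]+P[3]-P[0]-P[1])/2; wy=(P[1]+P[2]-P[0]-P[3])/2
    print(n,"blockctr",m.round(1),"len",np.linalg.norm(ax).round(1),"wid",np.linalg.norm(wy).round(1),"yaw",np.degrees(np.arctan2(ax[1],ax[0])).round(1),np.degrees(np.arctan2(-wy[0],wy[1])).round(1))
# tray corners floor inside; rear wall
for p in [(125,478),(600,478),(45,145),(637,150)]: print(plane(c,W(p),24).round(1))
E
python3 parts.py
```

```text
H1 [610.5 -12.5  50.5] 1.9 plane [608.5 -11.3  52. ]
H2 [603.4  62.5  51. ] 0.5 plane [602.4  62.7  52. ]
H3 [519.3 147.5  51.6] 0.7 plane [519.  148.1  52. ]
F1 [535.   55.7  59.6] 1.5 plane [533.9  56.5  60. ]
F2 [607.9 137.   60.1] 1.4 plane [606.5 137.5  60. ]
H1 blockctr [610.9  -9.   52. ] len 48.6 wid 34.5 yaw -7.1 -0.2
H2 blockctr [603.7  63.2  52. ] len 45.5 wid 33.5 yaw 6.2 7.3
H3 blockctr [520.4 147.5  52. ] len 44.6 wid 33.7 yaw -4.2 -7.2
[652.6 -35.2  24. ]
[640.  180.7  24. ]
[500.  -62.8  24. ]
[488.1 172.8  24. ]
```

Heights come out right (windows 51±1 vs 52, bores 60). Take head2 (middle rear) first.

drive_tool:
  rows:
    - [[0.5,0,-0.2,0,0,0.034],[1.0,0.022,-0.6,0,0,0.034],[1.0,0.022,-0.9,0,0,0.034],[1.0,0.022,-0.9,0,0,0.034]]
  fingers: 0.41
  force: 60

```text
time_s: 9.45
eef_pos: [602.2, 63.1, 298.1]
ee_rot: [-0.002, -0.056, 0.998, 0.0]
force: [-0.4, 0.0, 1.1]
grip_width: 0.708
```

Run:
```python
from h import *
shot("wrist","w5"); st()
```

```text
t 9.5 pos [602.4  63.2 300.3] q [-1.000e-04 -5.620e-02  9.984e-01 -1.000e-04] F [-0.6  0.1  0.5] grip 0.707 J [-0.089  0.581  1.376 -0.     1.184 -1.772]
```

View pics/w5.png

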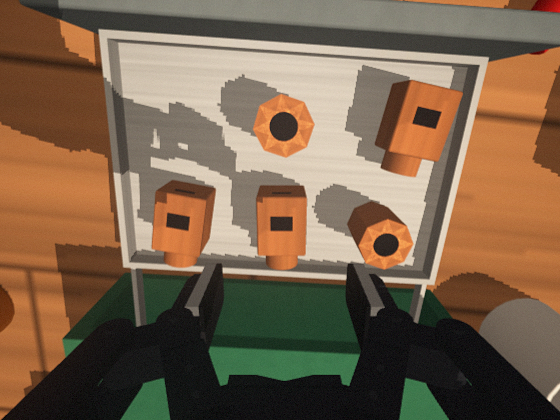

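Run:
```python
from h import *
im=cv2.imread("pics/w5.png");crop(im,100,20,500,290,"w5c")
c=cal("w5")
P=np.array([plane(c,p,52) for p in [(258,201),(304,199),(307,255),(259,258)]]);print(P.round(1),P.mean(0))
```

```text
w5c scale 2.0
[[587.1  44.1  52. ]
 [582.1  76.1  52. ]
 [624.9  84.   52. ]
 [631.3  48.7  52. ]] [606.33632608  63.2428753   52.        ]
```

View pics/w5c.png

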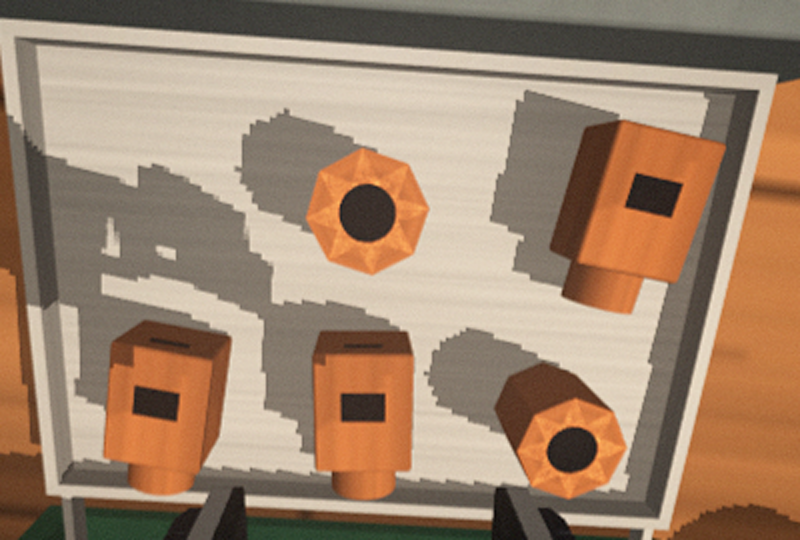

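drive_tool:
  rows:
    - [[0.02,0,-0.4,0,0,0],[0.02,0,-0.8,0,0,0],[0.02,0,-1.0,0,0,0],[0.02,0,-1.0,0,0,0],[0.02,0,-1.0,0,0,0]]

```text
time_s: 10.12
eef_pos: [604.9, 63.1, 202.9]
ee_rot: [0.002, -0.056, 0.998, -0.0]
force: [0.5, 0.6, 0.2]
grip_width: 0.707
```

drive_tool:
  rows:
    - [[0,0,0,0,0,0],[0,0,0,0,0,0],[0,0,0,0,0,0],[0,0,0,0,0,0],[0,0,0,0,0,0]]
  fingers: -1

```text
time_s: 10.75
eef_pos: [605.4, 63.1, 205.1]
ee_rot: [0.004, -0.056, 0.998, -0.001]
force: [-1.0, -0.2, 8.6]
grip_width: 0.409
```

drive_tool:
  rows:
    - [[0,0,0.3,0,0,0],[0,0,0.8,0,0,0],[-0.1,0,1.0,0,0,0],[-0.1,0,1.0,0,0,0]]

```text
time_s: 11.25
eef_pos: [595.3, 63.2, 307.0]
ee_rot: [0.005, -0.056, 0.998, -0.001]
force: [-0.3, 0.3, -1.3]
grip_width: 0.405
```

drive_tool:
  rows:
    - [[-0.15,-0.4,0.1,0,0,0],[-0.3,-0.8,0.2,0,0,0],[-0.35,-1,0.2,0,0,0],[-0.35,-1,0.2,0,0,0]]

```text
time_s: 11.75
eef_pos: [560.2, -37.9, 326.0]
ee_rot: [0.005, -0.055, 0.998, -0.001]
force: [0.6, 0.1, -1.2]
grip_width: 0.406
```

drive_tool:
  rows:
    - [[-0.15,-0.4,0.0,0,0,0],[-0.3,-0.8,0,0,0,0],[-0.35,-1,0,0,0,0],[-0.35,-1,0,0,0,0]]

```text
time_s: 12.25
eef_pos: [525.3, -138.2, 325.2]
ee_rot: [0.004, -0.055, 0.999, -0.0]
force: [-0.3, 0.3, -1.1]
grip_width: 0.408
```

drive_tool:
  rows:
    - [[-0.15,-0.4,0.0,0,0,0],[-0.3,-0.8,0,0,0,0],[-0.35,-1,0,0,0,0],[-0.35,-1,0,0,0,0]]

```text
time_s: 12.75
eef_pos: [490.7, -238.2, 324.8]
ee_rot: [0.004, -0.054, 0.999, -0.0]
force: [0.5, 0.4, -0.2]
grip_width: 0.41
```

Run:
```python
from h import *
shot("wrist","w6"); st()
```

```text
t 12.8 pos [ 490.8 -237.4  324.9] q [ 4.100e-03 -5.460e-02  9.985e-01  1.000e-04] F [ 0.   0.1 -0.9] grip 0.407 J [-0.666  0.429  1.55   0.006  1.156 -2.349]
```

View pics/w6.png

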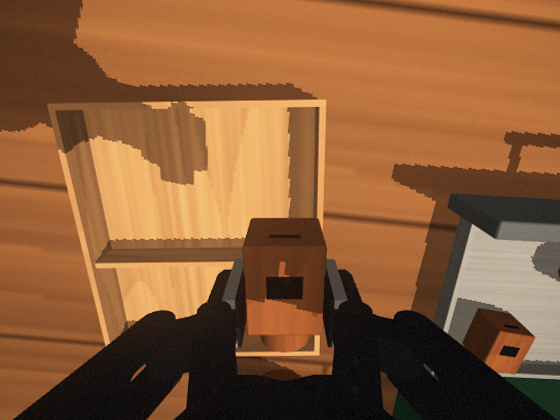

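Run:
```python
from h import *
c=cal("w6")
A,B,D=[plane(c,p,40) for p in [(50,105),(326,100),(319,356)]]
L=plane(c,(97,264),35)
print(A,B,D,L)
e=B-A; print(np.linalg.norm(e),np.degrees(np.arctan2(-e[0],e[1]))); e=D-B;print(np.linalg.norm(e),np.degrees(np.arctan2(e[1],e[0])))
print("ctr",(A+D)/2)
```

```text
[ 432.21815602 -420.80512176   40.        ] [ 406.25554349 -214.84345447   40.        ] [ 644.94977085 -185.63850045   40.        ] [ 567.67693334 -399.48815807   35.        ]
207.59158374282455 7.184557065224413
240.47424709056534 6.975639170970002
ctr [ 538.58396344 -303.2218111    40.        ]
```

drive_tool:
  rows:
    - [[-0.02,-0.5,-0.1,0,0,0.009],[-0.02,-1,-0.3,0,0,0.009],[-0.02,-1,-0.4,0,0,0.009],[-0.02,-1,-0.4,0,0,0.009]]

```text
time_s: 13.3
eef_pos: [489.4, -335.9, 284.0]
ee_rot: [0.004, -0.062, 0.998, 0.001]
force: [-0.0, 0.4, -0.1]
grip_width: 0.405
```

drive_tool:
  rows:
    - [[0,-0.3,0,0,0,0],[0,-0.3,-0.2,0,0,0],[0,-0.3,-0.4,0,0,0],[0,-0.3,-0.5,0,0,0],[0,-0.3,-0.5,0,0,0]]

```text
time_s: 13.92
eef_pos: [489.9, -365.1, 234.2]
ee_rot: [0.003, -0.063, 0.998, 0.001]
force: [-0.3, 0.2, -0.4]
grip_width: 0.405
```

drive_tool:
  rows:
    - [[-0.01,-0.02,-0.15,0,0,0],[-0.01,-0.02,-0.3,0,0,0],[-0.01,-0.02,-0.38,0,0,0],[-0.01,-0.02,-0.39,0,0,0],[-0.01,-0.02,-0.39,0,0,0]]

```text
time_s: 14.55
eef_pos: [488.9, -367.1, 195.3]
ee_rot: [0.004, -0.063, 0.998, 0.001]
force: [-0.0, -0.0, -0.8]
grip_width: 0.406
```

Run:
```python
from h import *
shot("wrist","w7"); shot("side","d7");st()
crop(cv2.imread("pics/d7.png"),300,230,540,410,"d7c")
```

```text
t 14.65 pos [ 488.9 -367.1  195.5] q [ 0.0036 -0.0629  0.998   0.0011] F [ 0.1  0.1 -1. ] grip 0.408 J [-0.836  0.724  1.434  0.009  0.981 -2.538]
d7c scale 3.3333333333333335
```

View pics/w7.png

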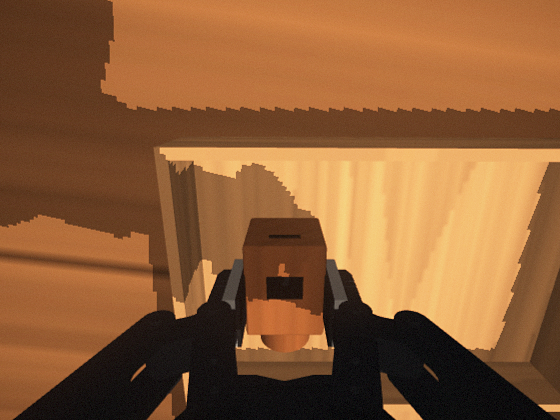

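View pics/d7c.png

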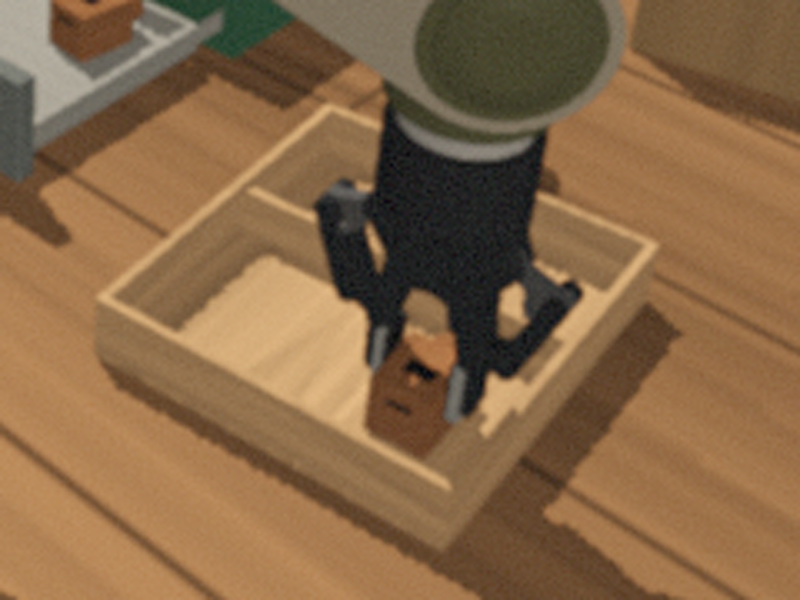

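The head hangs in the larger compartment (wrist view, head at (285,280) between wall and divider), just over the floor. Release.

drive_tool:
  rows:
    - [[0,0,-0.005,0,0,0],[0,0,-0.005,0,0,0],[0,0,0,0,0,0]]
  fingers: 0.16

```text
time_s: 15.02
eef_pos: [488.9, -367.1, 195.6]
ee_rot: [0.004, -0.063, 0.998, 0.001]
force: [0.5, 0.5, -0.8]
grip_width: 0.58
```

drive_tool:
  rows:
    - [[0,0,0.3,0,0,0],[0,0.2,0.8,0,0,0],[0.15,0.6,1.0,0,0,-0.05],[0.25,0.9,1.0,0,0,-0.05],[0.3,1.0,1.0,0,0,-0.05]]

```text
time_s: 15.65
eef_pos: [519.3, -265.8, 295.9]
ee_rot: [0.004, -0.025, 1.0, 0.001]
force: [-0.1, -0.3, 0.2]
grip_width: 0.579
```

drive_tool:
  rows:
    - [[0.15,0.5,0.1,0,0,0],[0.35,1.0,0.2,0,0,0],[0.35,1,0.2,0,0,0],[0.35,1,0.2,0,0,0]]
  fingers: 0.41

```text
time_s: 16.15
eef_pos: [554.2, -166.6, 315.5]
ee_rot: [0.004, -0.024, 1.0, 0.001]
force: [0.5, -0.6, 0.7]
grip_width: 0.705
```

drive_tool:
  rows:
    - [[0.15,0.5,0,0,0,0],[0.35,1.0,0,0,0,0],[0.35,1,0,0,0,0],[0.35,1,0,0,0,0]]

```text
time_s: 16.65
eef_pos: [589.0, -68.1, 315.1]
ee_rot: [0.003, -0.024, 1.0, 0.001]
force: [0.5, -0.6, 0.5]
grip_width: 0.705
```

Run:
```python
from h import *
shot("wrist","w8"); st()
```

```text
t 16.7 pos [589.  -68.3 315.2] q [ 3.200e-03 -2.340e-02  9.997e-01  8.000e-04] F [-0.6 -0.2 -0.7] grip 0.708 J [-0.313  0.538  1.406  0.004  1.192 -1.932]
```

View pics/w8.png

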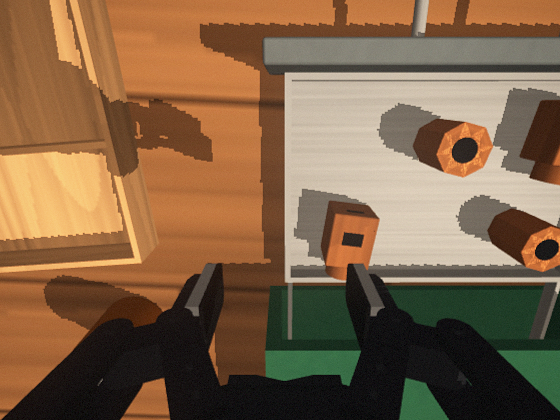

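Run:
```python
from h import *
crop(cv2.imread("pics/w8.png"),280,180,440,300,"w8c")
```

```text
w8c scale 5.0
```

View pics/w8c.png

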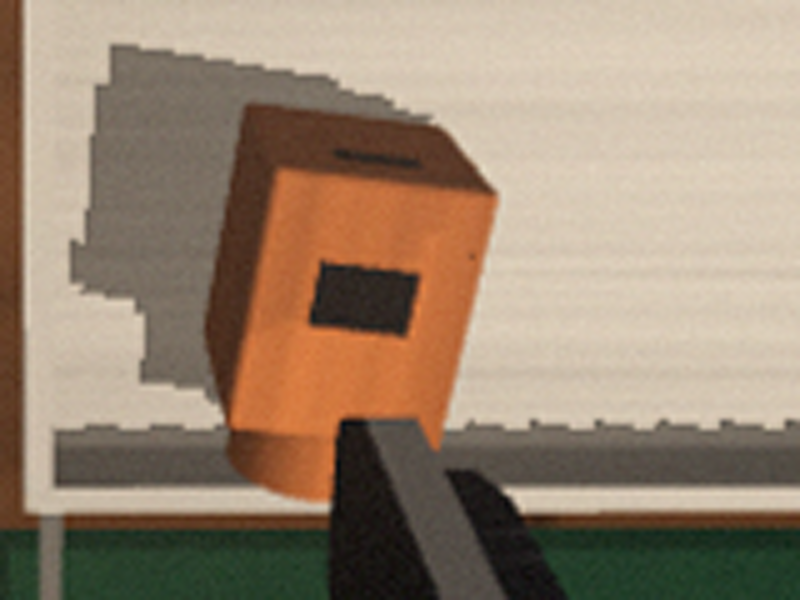

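Run:
```python
from h import *
c=cal("w8");f=lambda p:(p[0]/5+280,p[1]/5+180)
P=np.array([plane(c,f(p),52) for p in [(278,168),(497,194),(445,455),(231,430)]])
ax=(P[2]+P[3]-P[0]-P[1])/2; wy=(P[1]+P[2]-P[0]-P[3])/2
print(P.mean(0),np.linalg.norm(ax),np.linalg.norm(wy),np.degrees([np.arctan2(ax[1],ax[0]),np.arctan2(-wy[0],wy[1])]), plane(c,f((363,300)),52))
```

```text
[611.88996513 -11.26545759  52.        ] 45.68747899569476 34.993554229305914 [-3.23379507 -4.63345542] [609.19966284 -11.47731509  52.        ]
```

drive_tool:
  rows:
    - [[0.22,0.4,0,0,0,-0.05],[0.22,0.57,-0.2,0,0,-0.074],[0.22,0.57,-0.5,0,0,-0.074],[0.22,0.57,-0.6,0,0,-0.074],[0.22,0.57,-0.6,0,0,-0.074]]

```text
time_s: 17.32
eef_pos: [611.0, -12.5, 255.2]
ee_rot: [0.003, 0.036, 0.999, 0.001]
force: [-0.1, -0.2, -0.5]
grip_width: 0.705
```

drive_tool:
  rows:
    - [[0,0,-0.2,0,0,0],[0,0,-0.4,0,0,0],[0,0,-0.53,0,0,0],[0,0,-0.53,0,0,0]]

```text
time_s: 17.82
eef_pos: [611.0, -12.8, 202.2]
ee_rot: [0.003, 0.036, 0.999, 0.001]
force: [0.4, 0.6, 0.3]
grip_width: 0.704
```

drive_tool:
  rows:
    - [[0,0,0,0,0,0],[0,0,0,0,0,0],[0,0,0,0,0,0],[0,0,0,0,0,0]]
  fingers: -1

```text
time_s: 18.32
eef_pos: [611.4, -12.9, 203.5]
ee_rot: [0.004, 0.036, 0.999, 0.0]
force: [0.0, -0.1, 5.7]
grip_width: 0.41
```

drive_tool:
  rows:
    - [[0,0,0.3,0,0,0.04],[0,0,0.8,0,0,0.09],[-0.2,-0.1,1.0,0,0,0.12],[-0.4,-0.3,1.0,0,0,0.12],[-0.4,-0.4,1.0,0,0,0.12]]

```text
time_s: 18.95
eef_pos: [570.7, -53.5, 303.9]
ee_rot: [0.004, -0.058, 0.998, 0.001]
force: [0.6, 0.7, -2.5]
grip_width: 0.411
```

drive_tool:
  rows:
    - [[-0.15,-0.4,0,0,0,0],[-0.3,-0.86,0,0,0,0],[-0.3,-0.86,0,0,0,0]]

```text
time_s: 19.32
eef_pos: [540.6, -142.1, 303.7]
ee_rot: [0.004, -0.056, 0.998, 0.001]
force: [-0.2, 0.7, -0.4]
grip_width: 0.41
```

drive_tool:
  rows:
    - [[-0.15,-0.4,0,0,0,0],[-0.3,-0.86,0,0,0,0],[-0.3,-0.86,0,0,0,0]]

```text
time_s: 19.7
eef_pos: [510.4, -230.0, 303.5]
ee_rot: [0.004, -0.055, 0.998, 0.001]
force: [0.7, -0.2, -0.3]
grip_width: 0.407
```

drive_tool:
  rows:
    - [[-0.15,-0.4,0,0,0,0.004],[-0.29,-0.85,0,0,0,0.004],[-0.29,-0.85,-0.3,0,0,0.004],[-0.29,-0.85,-0.5,0,0,0.004],[-0.29,-0.85,-0.5,0,0,0.004]]

```text
time_s: 20.32
eef_pos: [482.0, -314.0, 252.1]
ee_rot: [0.003, -0.058, 0.998, 0.002]
force: [0.2, -0.7, -0.3]
grip_width: 0.409
```

Run:
```python
from h import *
shot("wrist","w9"); st()
```

```text
t 20.38 pos [ 482.2 -314.3  253.4] q [ 3.600e-03 -5.840e-02  9.983e-01  9.000e-04] F [-0.2 -0.3 -0.1] grip 0.408 J [-0.782  0.577  1.521  0.008  1.04  -2.474]
```

View pics/w9.png

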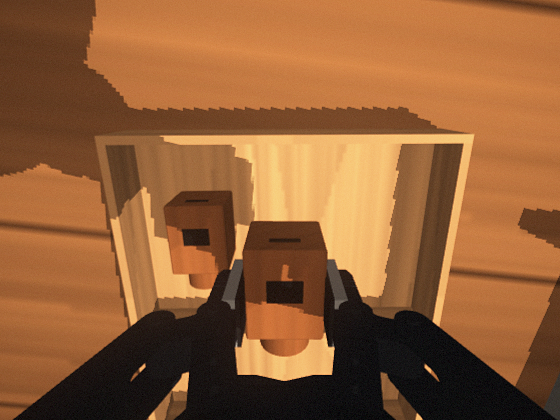

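First head stands well at (198,235). Lower the second at the middle.

drive_tool:
  rows:
    - [[0,0.035,-0.2,0,0,0],[0,0.035,-0.4,0,0,0],[0,0.035,-0.55,0,0,0],[0,0.035,-0.59,0,0,0],[0,0.035,-0.59,0,0,0]]

```text
time_s: 21.0
eef_pos: [482.4, -310.8, 194.9]
ee_rot: [0.004, -0.059, 0.998, 0.001]
force: [-0.2, -0.0, -0.5]
grip_width: 0.409
```

drive_tool:
  rows:
    - [[0,0,-0.01,0,0,0],[0,0,-0.01,0,0,0],[0,0,0,0,0,0]]
  fingers: 0.12

```text
time_s: 21.38
eef_pos: [482.4, -310.9, 195.2]
ee_rot: [0.004, -0.058, 0.998, 0.001]
force: [-0.1, -0.4, -0.1]
grip_width: 0.564
```

drive_tool:
  rows:
    - [[0,0,0.3,0,0,0],[0,0.2,0.8,0,0,0],[0.15,0.6,1.0,0,0,-0.05],[0.25,0.9,1.0,0,0,-0.05],[0.25,1.0,1.0,0,0,-0.05]]

```text
time_s: 22.0
eef_pos: [507.7, -209.5, 295.6]
ee_rot: [0.004, -0.02, 1.0, 0.0]
force: [-0.2, 0.0, -0.6]
grip_width: 0.564
```

drive_tool:
  rows:
    - [[0.05,0.5,0.1,0,0,0],[0.05,1.0,0.2,0,0,-0.05],[0.05,1,0.2,0,0,-0.05],[0.05,1,0.2,0,0,-0.05]]

```text
time_s: 22.5
eef_pos: [512.6, -110.4, 315.4]
ee_rot: [0.004, 0.019, 1.0, -0.0]
force: [0.1, 0.2, -0.4]
grip_width: 0.56
```

drive_tool:
  rows:
    - [[0,0.5,0.1,0,0,0],[0,1.0,0.2,0,0,0],[0,1,0.2,0,0,0]]
  fingers: 0.41

```text
time_s: 22.88
eef_pos: [512.7, -9.5, 335.6]
ee_rot: [0.004, 0.018, 1.0, -0.0]
force: [0.8, -0.6, -0.2]
grip_width: 0.705
```

drive_tool:
  rows:
    - [[0,0.5,0.1,0,0,0],[0,1.0,0.1,0,0,0],[0,1,0.1,0,0,0],[0,1,0.1,0,0,0]]

```text
time_s: 23.38
eef_pos: [513.2, 88.9, 345.2]
ee_rot: [0.004, 0.019, 1.0, -0.0]
force: [-0.5, 0.4, 0.6]
grip_width: 0.704
```

Run:
```python
from h import *
shot("wrist","w10"); st()
```

```text
t 23.43 pos [513.1  88.7 345.3] q [ 4.100e-03  1.890e-02  9.998e-01 -3.000e-04] F [-0.3  0.2  0.4] grip 0.703 J [-0.054  0.357  1.599 -0.     1.177 -1.587]
```

View pics/w10.png

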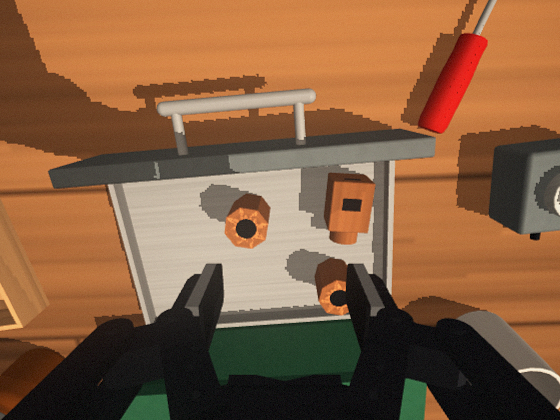

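Run:
```python
from h import *
crop(cv2.imread("pics/w10.png"),290,150,450,270,"w10c")
c=cal("w5")
P=np.array([plane(c,(p[0]/2+100,p[1]/2+20),52) for p in [(625,122),(725,145),(682,282),(580,257)]])
ax=(P[2]+P[3]-P[0]-P[1])/2; wy=(P[1]+P[2]-P[0]-P[3])/2
print(P.mean(0),np.linalg.norm(ax),np.linalg.norm(wy),np.degrees([np.arctan2(ax[1],ax[0]),np.arctan2(-wy[0],wy[1])]))
for p in [(735,94),(645,505)]: print("floor edge",plane(c,(p[0]/2+100,p[1]/2+20),16))
for p in [(757,85),(662,507)]: print("wall in top",plane(c,(p[0]/2+100,p[1]/2+20),31))
```

```text
w10c scale 5.0
[521.32355109 148.41164418  52.        ] 43.518055866173384 34.8117605307961 [-4.64753594 -6.13449771]
floor edge [480.5583158  184.05847875  16.        ]
floor edge [647.74883647 192.94879257  16.        ]
wall in top [479.42733124 182.95281177  31.        ]
wall in top [640.33723409 192.00624057  31.        ]
```

View pics/w10c.png

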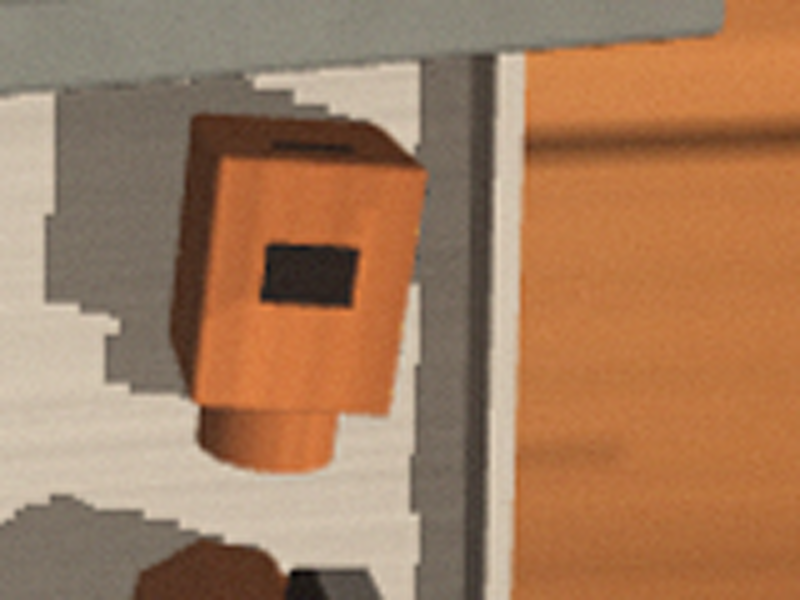

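drive_tool:
  rows:
    - [[0.09,0.3,0,0,0.005,-0.037],[0.09,0.6,-0.2,0,0.005,-0.037],[0.09,0.6,-0.5,0,0.005,-0.037],[0.09,0.6,-0.7,0,0.005,-0.037],[0.09,0.6,-0.7,0,0.005,-0.037]]
  fingers: 0.25

```text
time_s: 24.05
eef_pos: [522.3, 147.3, 274.0]
ee_rot: [-0.001, 0.049, 0.999, -0.001]
force: [-0.8, 0.6, -0.2]
grip_width: 0.627
```

drive_tool:
  rows:
    - [[0,0,-0.2,0,0,0],[0,0,-0.45,0,0,0],[0,0,-0.68,0,0,0],[0,0,-0.68,0,0,0]]

```text
time_s: 24.55
eef_pos: [522.6, 146.5, 205.8]
ee_rot: [-0.002, 0.049, 0.999, -0.001]
force: [0.3, 0.6, -0.6]
grip_width: 0.625
```

drive_tool:
  rows:
    - [[0,0,0,0,0,0],[0,0,0,0,0,0],[0,0,0,0,0,0],[0,0,0,0,0,0]]
  fingers: -1

```text
time_s: 25.05
eef_pos: [523.2, 146.2, 207.5]
ee_rot: [-0.0, 0.05, 0.999, -0.001]
force: [0.9, -2.2, 6.7]
grip_width: 0.406
```

drive_tool:
  rows:
    - [[0,0,0.3,0,0,0.04],[0,0,0.8,0,0,0.09],[0,-0.1,1.0,0,0,0.14],[0,-0.3,1.0,0,0,0.14],[0,-0.4,1.0,0,0,0.14]]

```text
time_s: 25.68
eef_pos: [523.1, 105.5, 308.1]
ee_rot: [0.0, -0.06, 0.998, -0.001]
force: [0.4, -0.5, -0.9]
grip_width: 0.407
```

drive_tool:
  rows:
    - [[-0.06,-0.4,0,0,0,0],[-0.11,-0.9,0,0,0,0],[-0.11,-0.9,0,0,0,0]]

```text
time_s: 26.05
eef_pos: [511.9, 13.1, 308.1]
ee_rot: [-0.0, -0.058, 0.998, -0.001]
force: [-0.4, 0.6, -0.8]
grip_width: 0.404
```

drive_tool:
  rows:
    - [[-0.06,-0.4,0,0,0,0],[-0.11,-0.9,0,0,0,0],[-0.11,-0.9,0,0,0,0]]

```text
time_s: 26.42
eef_pos: [500.9, -78.7, 308.1]
ee_rot: [-0.0, -0.056, 0.998, -0.001]
force: [0.1, 1.1, -0.4]
grip_width: 0.402
```

drive_tool:
  rows:
    - [[-0.06,-0.4,0,0,0,0],[-0.11,-0.9,0,0,0,0],[-0.11,-0.9,0,0,0,0]]

```text
time_s: 26.8
eef_pos: [489.9, -170.0, 308.0]
ee_rot: [-0.0, -0.055, 0.998, -0.001]
force: [-0.1, -0.2, -0.9]
grip_width: 0.406
```

drive_tool:
  rows:
    - [[-0.06,-0.4,0,0,0,0],[-0.11,-0.88,0,0,0,0.003],[-0.11,-0.88,-0.3,0,0,0.003],[-0.11,-0.88,-0.5,0,0,0.003],[-0.11,-0.88,-0.5,0,0,0.003]]

```text
time_s: 27.42
eef_pos: [479.3, -256.5, 256.9]
ee_rot: [-0.001, -0.058, 0.998, 0.0]
force: [-0.5, 0.3, -0.5]
grip_width: 0.408
```

Run:
```python
from h import *
shot("wrist","w11"); st()
```

```text
t 27.48 pos [ 479.5 -256.8  258.1] q [-2.000e-04 -5.820e-02  9.983e-01 -7.000e-04] F [ 0.4 -0.4 -0.8] grip 0.405 J [-7.070e-01  5.120e-01  1.618e+00 -2.000e-03  1.011e+00 -2.393e+00]
```

View pics/w11.png

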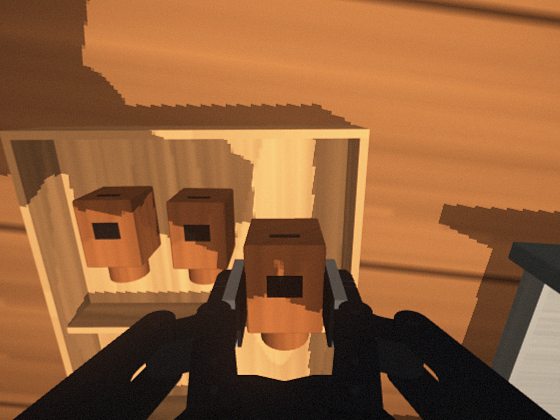

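drive_tool:
  rows:
    - [[-0.02,0.045,-0.2,0,0,0],[-0.02,0.045,-0.4,0,0,0],[-0.02,0.045,-0.55,0,0,0],[-0.02,0.045,-0.6,0,0,0],[-0.02,0.045,-0.6,0,0,0]]

```text
time_s: 28.1
eef_pos: [477.7, -252.3, 198.4]
ee_rot: [-0.0, -0.058, 0.998, -0.001]
force: [0.5, 0.1, 0.3]
grip_width: 0.404
```

drive_tool:
  rows:
    - [[0,0,-0.01,0,0,0],[0,0,-0.01,0,0,0],[0,0,0,0,0,0]]
  fingers: 0.02

```text
time_s: 28.48
eef_pos: [477.7, -252.4, 198.7]
ee_rot: [0.0, -0.058, 0.998, -0.001]
force: [0.1, -1.3, 1.1]
grip_width: 0.511
```

drive_tool:
  rows:
    - [[0,0,0.3,0,0,0],[0,0.1,0.8,0,0,0],[0.1,0.5,1.0,0,0,-0.03],[0.1,0.9,1.0,0,0,-0.03],[0.1,1.0,1.0,0,0,-0.03]]

```text
time_s: 29.1
eef_pos: [487.7, -150.7, 299.1]
ee_rot: [0.0, -0.036, 0.999, -0.001]
force: [0.0, -0.9, -0.1]
grip_width: 0.512
```

drive_tool:
  rows:
    - [[0.1,0.5,0.1,0,0,0],[0.1,1.0,0.2,0,0,0],[0.1,1,0.2,0,0,0],[0.1,1,0.2,0,0,0]]
  fingers: 0.41

```text
time_s: 29.6
eef_pos: [497.8, -51.5, 319.0]
ee_rot: [0.0, -0.036, 0.999, -0.001]
force: [0.7, -0.0, -0.3]
grip_width: 0.706
```

drive_tool:
  rows:
    - [[0.1,0.5,0.1,0,0,0],[0.2,1.0,0.1,0,0,0],[0.2,1,0.1,0,0,0],[0.2,1,0.1,0,0,0]]

```text
time_s: 30.1
eef_pos: [518.0, 47.2, 328.6]
ee_rot: [-0.0, -0.035, 0.999, -0.001]
force: [-0.0, -0.1, 0.7]
grip_width: 0.706
```

Run:
```python
from h import *
shot("wrist","w12"); st(); shot("side","d12")
```

```text
t 30.15 pos [517.9  47.  328.6] q [-2.000e-04 -3.460e-02  9.994e-01 -1.300e-03] F [ 0.8  0.4 -1. ] grip 0.709 J [-0.135  0.375  1.62  -0.003  1.147 -1.774]
```

View pics/w12.png

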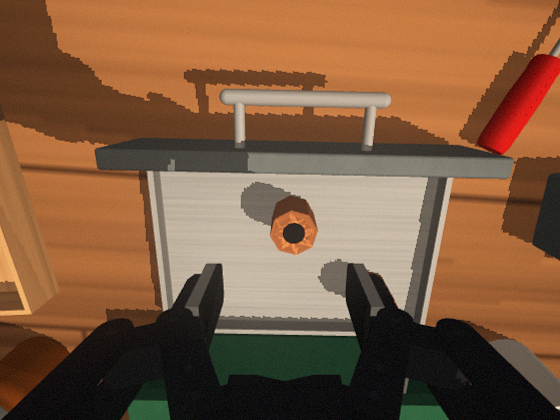

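View pics/d12.png

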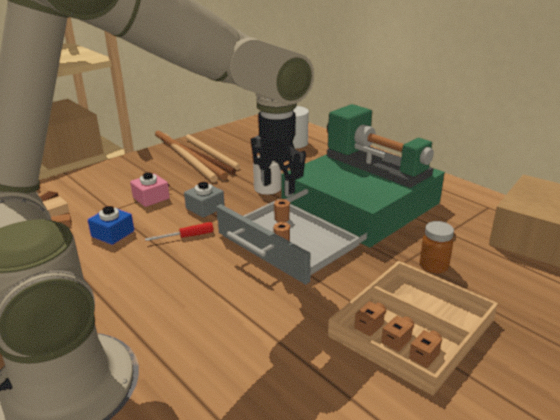

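Three heads sit in the larger compartment (side view (370,317), (398,330), (427,346)). Feet remain: F1 bore at (293,233), F2 behind the finger. Measuring the octagons' facet angles.

```bash
cat > foot.py <<'E'
from h import *
def foot(f,seed,z=60,show=None):
    im=cv2.imread(f"pics/{f}.png");c=cal(f);hsv=cv2.cvtColor(im,cv2.COLOR_BGR2HSV)
    m=((hsv[:,:,1]>110)&(hsv[:,:,2]>165)&(hsv[:,:,0]<22)).astype(np.uint8)
    cv2.circle(m,(int(seed[0]),int(seed[1])),12,1,-1)
    n,l=cv2.connectedComponents(m,connectivity=4);k=(l==l[int(seed[1]),int(seed[0])]).astype(np.uint8)
    k=cv2.morphologyEx(k,cv2.MORPH_OPEN,np.ones((5,5),np.uint8))
    ct=max(cv2.findContours(k,cv2.RETR_EXTERNAL,cv2.CHAIN_APPROX_NONE)[0],key=cv2.contourArea)[:,0]
    P=np.array([plane(c,p,z)[:2] for p in ct]);M=cv2.moments(P.astype(np.float32).reshape(-1,1,2));ctr=np.array([M["m10"],M["m01"]])/M["m00"]
    d=P-ctr
    A=np.radians(np.arange(0,45,1));w=[]
    # support width over the 4 flat pairs
    for a in A: w.append(np.mean([np.ptp(d@[np.cos(a+i*np.pi/4),np.sin(a+i*np.pi/4)]) for i in range(4)]))
    w=np.array(w);print(f,"ctr",ctr.round(1),"area",M["m00"].round(0),"flat angle",np.degrees(A[w.argmin()]),"w",w.min().round(1),w.max().round(1))
if __name__=="__main__":
    foot("w12",(293.5,233.5));foot("w5",(284,126));foot("w5",(386,244))
E
python3 foot.py
```

```text
Traceback (most recent call last):
  File "foot.py", line 16, in <module>
    foot("w12",(293.5,233.5));foot("w5",(284,126));foot("w5",(386,244))
    ~~~~^^^^^^^^^^^^^^^^^^^^^
  File "foot.py", line 14, in foot
    w=np.array(w);print(f,"ctr",ctr.round(1),"area",M["m00"].round(0),"flat angle",np.degrees(A[w.argmin()]),"w",w.min().round(1),w.max().round(1))
                                                    ^^^^^^^^^^^^^^
AttributeError: 'float' object has no attribute 'round'
```

```bash
sed -i 's/M\["m00"\].round(0)/round(M["m00"])/' foot.py; python3 foot.py
```

```text
w12 ctr [534.5  56.2] area 1002 flat angle 33.0 w 35.6 37.3
w5 ctr [533.9  56.5] area 155 flat angle 6.000000000000001 w 13.9 14.5
w5 ctr [606.7 137.2] area 1032 flat angle 31.0 w 36.1 37.7
```

drive_tool:
  rows:
    - [[0.17,0.09,-0.1,0,0,-0.1],[0.17,0.09,-0.3,0,0,-0.183],[0.17,0.09,-0.6,0,0,-0.183],[0.17,0.09,-0.7,0,0,-0.183],[0.17,0.09,-0.7,0,0,-0.183]]

```text
time_s: 30.82
eef_pos: [535.0, 55.3, 258.8]
ee_rot: [-0.001, 0.109, 0.994, -0.001]
force: [-0.1, 0.3, -0.1]
grip_width: 0.7
```

drive_tool:
  rows:
    - [[0,0,-0.2,0,0,0],[0,0,-0.4,0,0,0],[0,0,-0.56,0,0,0],[0,0,-0.56,0,0,0]]

```text
time_s: 31.32
eef_pos: [535.0, 55.2, 202.5]
ee_rot: [-0.001, 0.109, 0.994, -0.001]
force: [-0.1, 0.0, -0.2]
grip_width: 0.701
```

drive_tool:
  rows:
    - [[0,0,0,0,0,0],[0,0,0,0,0,0],[0,0,0,0,0,0],[0,0,0,0,0,0]]
  fingers: -1

```text
time_s: 31.82
eef_pos: [535.4, 55.1, 203.6]
ee_rot: [0.0, 0.109, 0.994, -0.001]
force: [-0.5, -0.1, 6.6]
grip_width: 0.407
```

drive_tool:
  rows:
    - [[0,0,0.3,0,0,0],[0,0,0.8,0,0,0.05],[0.1,-0.1,1.0,0,0,0.15],[0.1,-0.3,1.0,0,0,0.2],[0.1,-0.4,1.0,0,0,0.2]]

```text
time_s: 32.45
eef_pos: [545.2, 14.5, 303.8]
ee_rot: [0.0, -0.047, 0.999, -0.001]
force: [0.5, -0.4, 0.5]
grip_width: 0.409
```

drive_tool:
  rows:
    - [[0.08,-0.4,0,0,0,0],[0.16,-0.88,0,0,0,0.01],[0.16,-0.88,0,0,0,0.01]]

```text
time_s: 32.83
eef_pos: [561.4, -76.1, 303.3]
ee_rot: [0.0, -0.052, 0.999, -0.001]
force: [-0.3, 1.0, 0.2]
grip_width: 0.41
```

drive_tool:
  rows:
    - [[0.08,-0.4,0,0,0,0],[0.16,-0.88,0,0,0,0.01],[0.16,-0.88,0,0,0,0.01]]

```text
time_s: 33.2
eef_pos: [577.4, -165.9, 302.7]
ee_rot: [-0.0, -0.058, 0.998, -0.001]
force: [0.8, 0.7, -0.6]
grip_width: 0.408
```

drive_tool:
  rows:
    - [[0.08,-0.4,0,0,0,0],[0.16,-0.88,0,0,0,0],[0.16,-0.88,0,0,0,0]]

```text
time_s: 33.58
eef_pos: [593.3, -255.2, 302.0]
ee_rot: [-0.0, -0.056, 0.998, -0.001]
force: [1.1, 0.8, 0.1]
grip_width: 0.412
```

drive_tool:
  rows:
    - [[0.08,-0.4,0,0,0,0],[0.16,-0.8,0,0,0,0],[0.16,-0.8,0,0,0,0],[0.16,-0.8,0,0,0,0]]

```text
time_s: 34.08
eef_pos: [609.7, -333.3, 301.8]
ee_rot: [-0.001, -0.056, 0.998, -0.0]
force: [-0.3, 0.6, -0.2]
grip_width: 0.407
```

Run:
```python
from h import *
shot("wrist","w13"); st(); b=cal("d3"); print("jar",plane(b,(436,268),0), plane(b,(439,232),95))
```

```text
t 34.12 pos [ 609.7 -333.3  302. ] q [-6.000e-04 -5.670e-02  9.984e-01 -6.000e-04] F [ 1.1 -0.1 -0.8] grip 0.411 J [-6.680e-01  7.770e-01  1.029e+00 -2.000e-03  1.336e+00 -2.352e+00]
jar [ 731.23665667 -226.50888218    0.        ] [ 721.86569152 -225.48765684   95.        ]
```

View pics/w13.png

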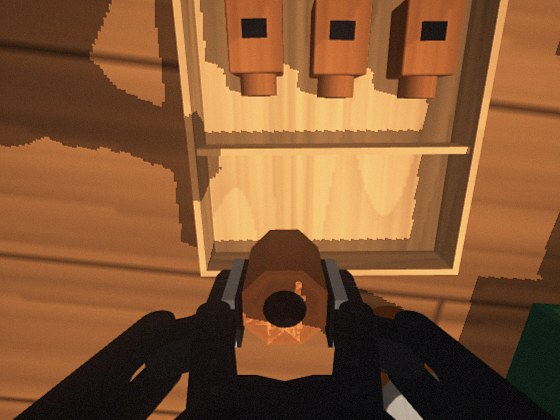

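Run:
```python
from h import *
c=cal("w13")
L,Rr=plane(c,(198,150),35),plane(c,(468,150),35); A,B=plane(c,(202,275),40),plane(c,(458,273),40)
print(L,Rr,A,B,(L+Rr+A+B)/4)
u=np.array([.9923,.1236]);print("x-extent",(A-L)[:2]@u,(B-Rr)[:2]@u)
```

```text
[ 567.69534607 -400.7085367    35.        ] [ 545.41732839 -204.16673975   35.        ] [ 668.07963711 -393.35988651   40.        ] [ 642.76532557 -186.05806481   40.        ] [ 605.98940928 -296.07330694   37.5       ]
x-extent 100.51962516208991 98.83664982886215
```

drive_tool:
  rows:
    - [[0.02,-0.07,-0.2,0,0,0],[0.02,-0.07,-0.5,0,0,0],[0.02,-0.07,-0.8,0,0,0],[0.02,-0.07,-0.95,0,0,0],[0.02,-0.07,-0.95,0,0,0]]

```text
time_s: 34.75
eef_pos: [611.7, -339.9, 205.8]
ee_rot: [-0.001, -0.057, 0.998, 0.0]
force: [-0.7, -0.1, 1.3]
grip_width: 0.407
```

drive_tool:
  rows:
    - [[0,0,-0.05,0,0,0],[0,0,-0.12,0,0,0],[0,0,-0.12,0,0,0]]

```text
time_s: 35.12
eef_pos: [611.6, -339.9, 193.4]
ee_rot: [-0.002, -0.057, 0.998, 0.0]
force: [-0.6, 0.1, -0.5]
grip_width: 0.411
```

drive_tool:
  rows:
    - [[0,0,0,0,0,0],[0,0,0,0,0,0],[0,0,0,0,0,0]]
  fingers: 0.2

```text
time_s: 35.5
eef_pos: [611.6, -339.9, 193.6]
ee_rot: [-0.002, -0.057, 0.998, 0.0]
force: [-0.0, -0.3, -0.8]
grip_width: 0.597
```

drive_tool:
  rows:
    - [[0,0,0.3,0,0,0],[0,0,0.8,0,0,0],[-0.1,0.3,1.0,0,0,0],[-0.2,0.7,1.0,0,0,-0.05],[-0.3,1.0,1.0,0,0,-0.1]]

```text
time_s: 36.12
eef_pos: [581.2, -238.4, 294.1]
ee_rot: [-0.001, 0.023, 1.0, 0.0]
force: [0.8, 0.4, 0.0]
grip_width: 0.598
```

drive_tool:
  rows:
    - [[-0.1,0.5,0.1,0,0,0],[-0.2,1.0,0.2,0,0,-0.07],[-0.2,1,0.2,0,0,-0.07]]
  fingers: 0.41

```text
time_s: 36.5
eef_pos: [560.9, -135.6, 315.4]
ee_rot: [-0.0, 0.076, 0.997, 0.0]
force: [-0.4, -0.3, -0.0]
grip_width: 0.702
```

drive_tool:
  rows:
    - [[-0.1,0.5,0.1,0,0,0],[-0.1,1.0,0.1,0,0,0],[-0.1,1,0.1,0,0,0]]

```text
time_s: 36.88
eef_pos: [551.0, -33.7, 325.6]
ee_rot: [-0.0, 0.075, 0.997, 0.0]
force: [-0.4, -0.2, -0.3]
grip_width: 0.71
```

drive_tool:
  rows:
    - [[0,0.5,0.1,0,0,0],[0,0.9,0.1,0,0,0],[0,0.9,0.1,0,0,0],[0,0.9,0.1,0,0,0]]

```text
time_s: 37.38
eef_pos: [551.3, 55.0, 335.4]
ee_rot: [-0.0, 0.075, 0.997, 0.0]
force: [0.2, -0.4, -0.4]
grip_width: 0.706
```

Run:
```python
from h import *
shot("wrist","w14"); st(); shot("side","d14"); crop(cv2.imread("pics/d14.png"),190,170,510,410,"d14c")
```

```text
t 37.42 pos [551.3  54.8 335.4] q [-4.000e-04  7.530e-02  9.972e-01  1.000e-04] F [-0.4 -0.1 -0.3] grip 0.705 J [-0.112  0.437  1.507  0.     1.198 -1.533]
d14c scale 2.5
```

View pics/w14.png

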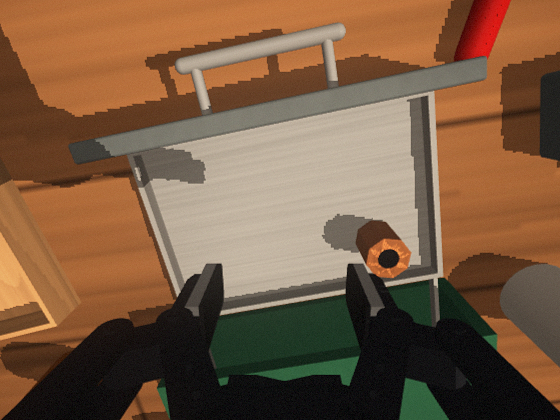

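View pics/d14c.png

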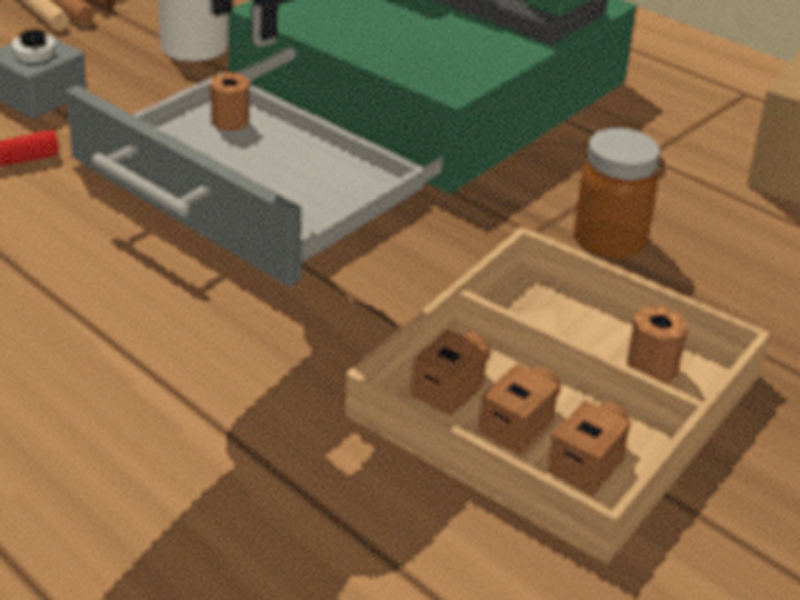

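Foot 1 stands in the smaller compartment. Measure the last foot (bore at (389,259)).

```bash
python3 -c "
from foot import *
foot('w14',(389,259)); print(plane(cal('w14'),(389,259),60))"
```

```text
w14 ctr [607.2 137.3] area 998 flat angle 31.0 w 35.6 37.6
[607.97584109 137.78393751  60.        ]
```

drive_tool:
  rows:
    - [[0.3,0.4,0,0,0,-0.06],[0.56,0.83,-0.2,0,0,-0.06],[0.56,0.83,-0.5,0,0,-0.06],[0.56,0.83,-0.7,0,0,-0.06],[0.56,0.83,-0.7,0,0,-0.06]]

```text
time_s: 38.1
eef_pos: [607.3, 136.9, 264.0]
ee_rot: [-0.002, 0.123, 0.992, -0.0]
force: [-1.0, 0.7, -0.3]
grip_width: 0.704
```

Run:
```python
from h import *
shot("wrist","w15"); st(); print("mug", plane(cal("s3"),(350,257),85))
```

```text
t 38.15 pos [607.5 137.  265.5] q [-6.000e-04  1.228e-01  9.924e-01  1.000e-04] F [-0.1 -0.   0.5] grip 0.706 J [ 0.034  0.655  1.348  0.     1.14  -1.291]
mug [702.79009417 305.6002187   85.        ]
```

View pics/w15.png

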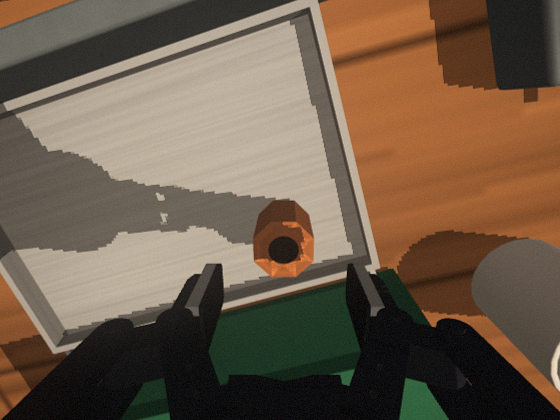

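drive_tool:
  rows:
    - [[0,0,-0.2,0,0,0],[0,0,-0.4,0,0,0],[0,0,-0.62,0,0,0],[0,0,-0.62,0,0,0]]

```text
time_s: 38.65
eef_pos: [607.6, 136.4, 203.4]
ee_rot: [-0.001, 0.123, 0.992, -0.0]
force: [-0.8, -0.2, 0.7]
grip_width: 0.704
```

drive_tool:
  rows:
    - [[0,0,0,0,0,0],[0,0,0,0,0,0],[0,0,0,0,0,0],[0,0,0,0,0,0]]
  fingers: -1

```text
time_s: 39.15
eef_pos: [608.1, 136.3, 205.3]
ee_rot: [0.0, 0.123, 0.992, 0.0]
force: [-0.4, -1.5, 7.0]
grip_width: 0.408
```

drive_tool:
  rows:
    - [[0,0,0.3,0,0,0],[0,0,0.8,0,0,0.05],[0,-0.3,1.0,0,0,0.15],[0,-0.6,1.0,0,0,0.24],[0,-0.7,1.0,0,0,0.24]]

```text
time_s: 39.78
eef_pos: [608.1, 65.0, 305.8]
ee_rot: [0.001, -0.064, 0.998, 0.0]
force: [0.7, 1.0, -0.5]
grip_width: 0.41
```

drive_tool:
  rows:
    - [[0,-0.4,0,0,0,0],[0,-0.9,0,0,0,0],[0,-1,0,0,0,0]]

```text
time_s: 40.15
eef_pos: [608.1, -36.9, 305.7]
ee_rot: [0.001, -0.061, 0.998, 0.0]
force: [0.3, 0.8, 0.2]
grip_width: 0.405
```

drive_tool:
  rows:
    - [[0,-0.4,0,0,0,0],[0,-0.9,0,0,0,0],[0,-1,0,0,0,0]]

```text
time_s: 40.52
eef_pos: [608.1, -138.4, 305.5]
ee_rot: [0.001, -0.059, 0.998, 0.0]
force: [0.0, 0.4, 0.7]
grip_width: 0.409
```

drive_tool:
  rows:
    - [[-0.04,-0.4,0,0,0,0],[-0.07,-0.9,0,0,0,0],[-0.07,-1,0,0,0,0],[-0.07,-1,-0.1,0,0,0]]

```text
time_s: 41.02
eef_pos: [601.5, -237.4, 295.6]
ee_rot: [0.001, -0.059, 0.998, 0.0]
force: [-0.4, 0.8, -1.2]
grip_width: 0.411
```

Run:
```python
from h import *
shot("wrist","w16"); st()
```

```text
t 41.08 pos [ 601.3 -236.7  293.4] q [-4.000e-04 -5.940e-02  9.982e-01  1.200e-03] F [ 0.5  0.5 -2.9] grip 0.409 J [-5.560e-01  6.740e-01  1.236e+00  2.000e-03  1.234e+00 -2.246e+00]
```

View pics/w16.png

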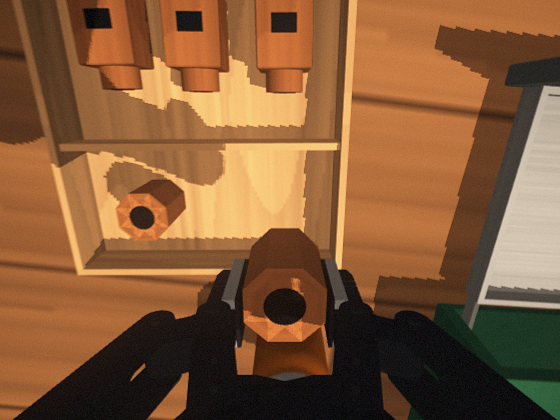

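drive_tool:
  rows:
    - [[0,-0.19,-0.1,0,0,0],[0,-0.19,-0.4,0,0,0],[0,-0.19,-0.7,0,0,0],[0,-0.19,-0.9,0,0,0],[0,-0.19,-0.98,0,0,0],[0,-0.19,-0.98,0,0,0]]

```text
time_s: 41.82
eef_pos: [601.5, -255.7, 195.8]
ee_rot: [-0.0, -0.059, 0.998, 0.001]
force: [-0.0, 0.3, -0.6]
grip_width: 0.407
```

drive_tool:
  rows:
    - [[0,0,-0.005,0,0,0],[0,0,-0.005,0,0,0],[0,0,0,0,0,0]]
  fingers: 0.2

```text
time_s: 42.2
eef_pos: [601.5, -255.8, 196.1]
ee_rot: [0.0, -0.059, 0.998, 0.001]
force: [-0.2, 0.1, 0.6]
grip_width: 0.604
```

drive_tool:
  rows:
    - [[0,0,0.3,0,0,0],[0,0,0.8,0,0,0],[-0.3,0.3,1.0,0,0,0],[-0.6,0.7,1.0,0,0,0],[-0.8,1.0,1.0,0,0,0]]

```text
time_s: 42.82
eef_pos: [520.3, -154.4, 296.6]
ee_rot: [0.0, -0.059, 0.998, 0.001]
force: [-0.3, -0.4, -0.5]
grip_width: 0.597
```

Run:
```python
from h import *
shot("wrist","w17"); st(); shot("side","d17"); crop(cv2.imread("pics/d17.png"),190,170,510,410,"d17c")
```

```text
t 42.88 pos [ 519.  -151.6  296.3] q [-7.000e-04 -6.040e-02  9.982e-01  1.700e-03] F [2.6 2.5 0.3] grip 0.602 J [-5.010e-01  4.560e-01  1.593e+00  2.000e-03  1.097e+00 -2.194e+00]
d17c scale 2.5
```

View pics/d17c.png

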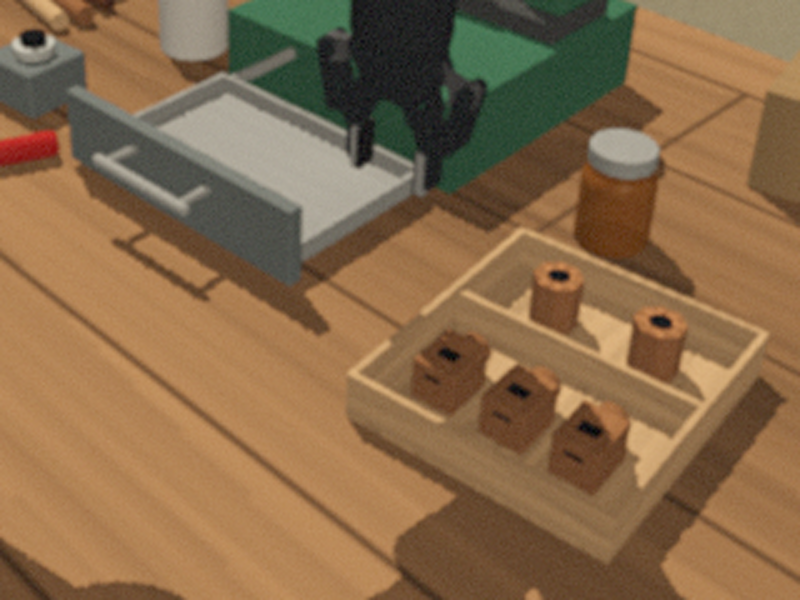

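All five parts are in the tote, the tray is empty. Now to the handle to push the drawer home.

drive_tool:
  rows:
    - [[-0.15,0.2,0.1,0,0,-0.1],[-0.3,0.5,0.2,0,0,-0.2],[-0.45,0.8,0.2,0,0,-0.3],[-0.45,1.0,0.2,0,0,-0.4],[-0.45,1.0,0.2,0,0,-0.5],[-0.45,1.0,0.2,0,0,-0.5]]
  fingers: -0.4

```text
time_s: 43.68
eef_pos: [475.6, -53.7, 316.8]
ee_rot: [0.001, 0.325, 0.946, 0.001]
force: [0.4, 0.6, 0.1]
grip_width: 0.298
```

drive_tool:
  rows:
    - [[-0.15,0.2,0,0,0,-0.1],[-0.3,0.5,0,0,0,-0.2],[-0.45,0.8,0,0,0,-0.3],[-0.45,1.0,0,0,0,-0.4],[-0.45,1.0,0,0,0,-0.54],[-0.45,1.0,0,0,0,-0.54],[-0.45,1.0,0,0,0,-0.54]]

```text
time_s: 44.55
eef_pos: [430.8, 45.9, 316.9]
ee_rot: [0.001, 0.684, 0.729, 0.001]
force: [0.8, -0.3, -0.5]
grip_width: 0.3
```

Run:
```python
from h import *
shot("wrist","w18"); st()
```

```text
t 44.6 pos [430.8  46.  316.8] q [1.100e-03 6.846e-01 7.289e-01 7.000e-04] F [-0.1 -0.1 -1.2] grip 0.303 J [-0.165  0.211  1.881  0.     1.047 -0.228]
```

View pics/w18.png

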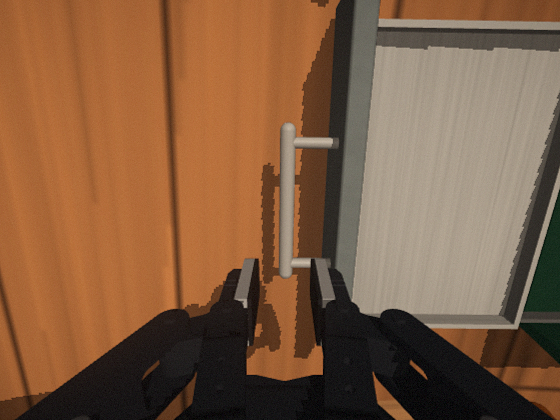

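Run:
```python
from h import *
c=cal("w18")
print([plane(c,p,60).round(1) for p in [(288,123),(286,277)]], proj(c,[430.8,46,60]))
```

```text
[array([429.8, 115.9,  60. ]), array([436.2,  -3.3,  60. ])] [283.09527597 218.97044209]
```

drive_tool:
  rows:
    - [[0.02,0.1,-0.4,0,0,0],[0.02,0.1,-0.8,0,0,0],[0.02,0.1,-1.0,0,0,0],[0.02,0.1,-1.0,0,0,0]]

```text
time_s: 45.1
eef_pos: [432.6, 55.8, 216.0]
ee_rot: [-0.0, 0.684, 0.73, -0.0]
force: [0.2, -0.4, 0.6]
grip_width: 0.3
```

drive_tool:
  rows:
    - [[0,0,0,0,0,0],[0,0,0,0,0,0],[0,0,0,0,0,0],[0,0,0,0,0,0]]
  fingers: -1

```text
time_s: 45.6
eef_pos: [433.0, 55.7, 216.9]
ee_rot: [0.001, 0.684, 0.73, 0.001]
force: [-0.6, -1.2, 8.0]
grip_width: 0.102
```

drive_tool:
  rows:
    - [[0.15,0.008,0,0,0,0],[0.35,0.019,0,0,0,0],[0.55,0.03,0,0,0,0],[0.75,0.04,0,0,0,0],[0.9,0.048,0,0,0,0],[0.9,0.048,0,0,0,0]]

```text
time_s: 46.35
eef_pos: [523.5, 60.1, 217.0]
ee_rot: [0.002, 0.684, 0.73, 0.001]
force: [1.1, -4.5, -0.4]
grip_width: 0.095
```

drive_tool:
  rows:
    - [[0.15,0.008,0,0,0,0],[0.35,0.019,0,0,0,0],[0.55,0.03,0,0,0,0],[0.75,0.04,0,0,0,0],[0.9,0.048,0,0,0,0],[0.9,0.048,0,0,0,0]]

```text
time_s: 47.1
eef_pos: [613.5, 64.6, 217.0]
ee_rot: [0.002, 0.684, 0.73, 0.001]
force: [1.2, -4.3, -1.9]
grip_width: 0.099
```

drive_tool:
  rows:
    - [[0.04,0.002,0,0,0,0],[0.08,0.004,0,0,0,0],[0.12,0.006,0,0,0,0],[0.12,0.006,0,0,0,0]]

```text
time_s: 47.6
eef_pos: [625.7, 65.2, 217.1]
ee_rot: [0.002, 0.684, 0.73, 0.001]
force: [2.3, -2.9, -2.7]
grip_width: 0.103
```

drive_tool:
  rows:
    - [[0.02,0.001,0,0,0,0],[0.04,0.002,0,0,0,0],[0.05,0.003,0,0,0,0],[0.05,0.003,0,0,0,0]]

```text
time_s: 48.1
eef_pos: [629.6, 65.4, 217.0]
ee_rot: [-0.0, 0.684, 0.73, -0.002]
force: [-14.1, -6.1, 8.4]
grip_width: 0.099
```

drive_tool:
  rows:
    - [[0.02,0.001,0,0,0,0],[0.03,0.001,0,0,0,0],[0.03,0.001,0,0,0,0]]

```text
time_s: 48.48
eef_pos: [631.1, 65.4, 216.9]
ee_rot: [-0.003, 0.683, 0.73, -0.005]
force: [-18.7, -5.6, 11.9]
grip_width: 0.101
```

drive_tool:
  rows:
    - [[0.03,0.001,0,0,0,0],[0.04,0.001,0,0,0,0],[0.04,0.001,0,0,0,0]]

```text
time_s: 48.85
eef_pos: [633.1, 65.5, 216.9]
ee_rot: [-0.007, 0.683, 0.73, -0.009]
force: [-25.9, -6.8, 14.9]
grip_width: 0.104
```

Run:
```python
from h import *
st(); shot("side","d19"); crop(cv2.imread("pics/d19.png"),250,130,450,280,"d19c")
```

```text
t 48.85 pos [633.1  65.5 216.9] q [-0.0074  0.6832  0.7302 -0.0093] F [-25.9  -6.8  14.9] grip 0.104 J [-0.08   0.746  1.326 -0.006  1.093 -0.144]
d19c scale 4.0
```

View pics/d19c.png

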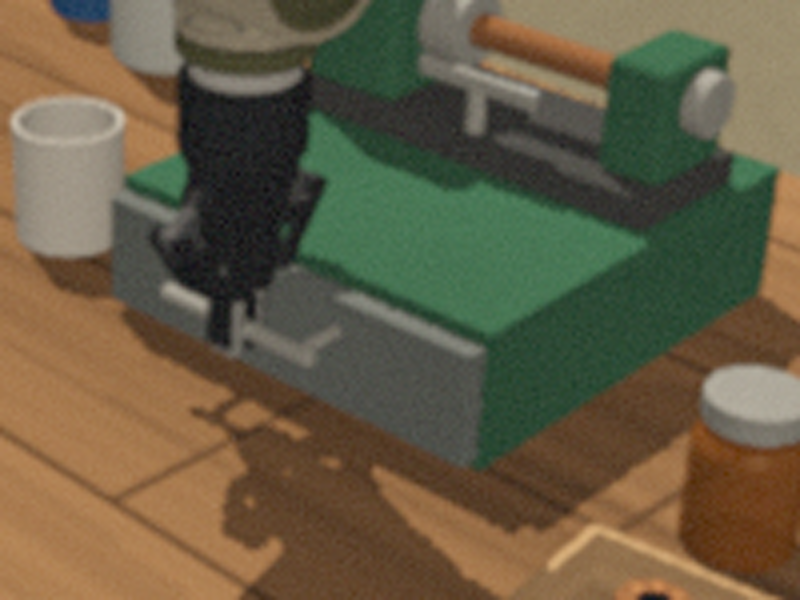

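drive_tool:
  rows:
    - [[-0.02,0,0,0,0,0],[-0.02,0,0,0,0,0]]

```text
time_s: 49.15
eef_pos: [631.1, 65.5, 217.0]
ee_rot: [-0.007, 0.683, 0.73, -0.009]
force: [-1.1, -4.6, -0.6]
grip_width: 0.1
```

drive_tool:
  rows:
    - [[0,0,0,0,0,0],[0,0,0,0,0,0],[0,0,0,0,0,0]]
  fingers: -0.4

```text
time_s: 49.52
eef_pos: [631.1, 65.7, 217.1]
ee_rot: [-0.007, 0.683, 0.73, -0.009]
force: [0.7, 0.0, -0.1]
grip_width: 0.301
```

Run:
```python
from h import *
st(); shot("wrist","w20")
```

```text
t 49.52 pos [631.1  65.7 217.1] q [-0.0072  0.6831  0.7302 -0.009 ] F [ 0.7  0.  -0.1] grip 0.301 J [-0.08   0.741  1.333 -0.006  1.09  -0.144]
```

View pics/w20.png

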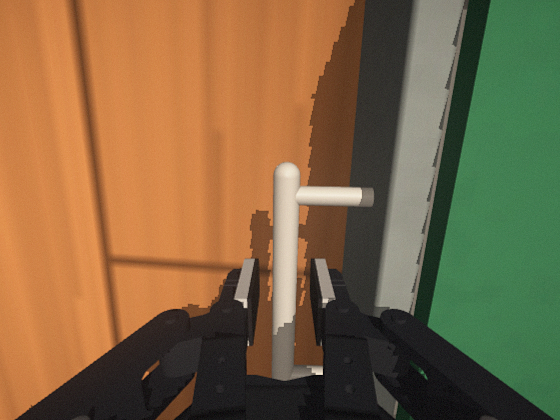

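drive_tool:
  rows:
    - [[0,0,0.3,0,0,0],[0,0,0.7,0,0,0],[0,0,0.98,0,0,0],[0,0,0.98,0,0,0]]

```text
time_s: 50.08
eef_pos: [631.3, 65.8, 317.1]
ee_rot: [-0.006, 0.683, 0.73, -0.008]
force: [-0.7, -0.5, -0.7]
grip_width: 0.299
```

Run:
```python
from h import *
st(); shot("wrist","w21"); shot("side","d21");shot("scene","s21"); crop(cv2.imread("pics/s21.png"),200,205,340,310,"s21c")
```

```text
t 50.08 pos [631.3  65.8 317.1] q [-0.0056  0.6831  0.7303 -0.0076] F [-0.7 -0.5 -0.7] grip 0.299 J [-0.08   0.629  1.248 -0.005  1.283 -0.145]
s21c scale 5.714285714285714
```

View pics/w21.png

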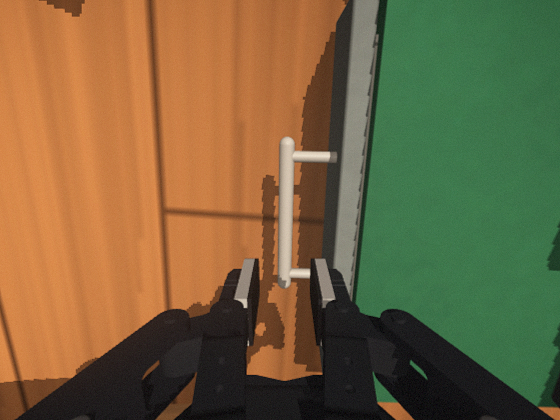

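View pics/s21c.png

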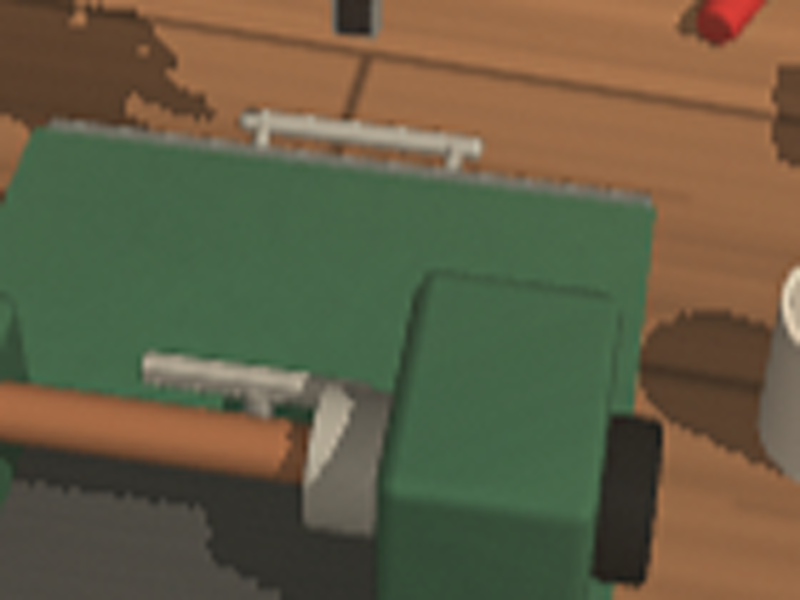

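Run:
```python
from h import *
c=cal("w21");c2=cal("w18")
a=[plane(c,p,60) for p in [(287,138),(285,288)]];b=[plane(c2,p,60) for p in [(288,123),(286,277)]]
print(np.round(a,1)); d=(np.array(a)-b).mean(0);print("travel",np.linalg.norm(d),d)
```

```text
[[624.6 124.8  60. ]
 [631.3   5.4  60. ]]
travel 195.16220514290066 [194.96361852   8.80191864   0.        ]
```

The panel sits flush against the base with no gap (scene crop), travel about 195–200 mm. I'll make sure with one push from in front of the bar with shut fingers.

drive_tool:
  rows:
    - [[-0.3,0,0,0.0,0.012,0],[-0.5,0,0,0.0,0.012,0],[-0.5,0,-0.3,0.0,0.012,0],[-0.5,0,-0.7,0.0,0.012,0],[-0.5,0,-1.0,0.0,0.012,0],[-0.5,0,-1.0,0.0,0.012,0]]
  fingers: -1

```text
time_s: 50.98
eef_pos: [580.1, 65.7, 210.7]
ee_rot: [-0.018, 0.683, 0.73, -0.018]
force: [-0.3, -0.1, 0.3]
grip_width: 0.002
```

drive_tool:
  rows:
    - [[0.1,0.005,-0.03,0,0,0],[0.2,0.01,-0.03,0,0,0],[0.24,0.012,-0.03,0,0,0],[0.27,0.013,-0.03,0,0,0],[0.29,0.014,-0.03,0,0,0]]

```text
time_s: 51.6
eef_pos: [609.3, 67.2, 207.9]
ee_rot: [-0.017, 0.683, 0.73, -0.018]
force: [0.2, -1.0, -0.3]
grip_width: -0.003
```

drive_tool:
  rows:
    - [[0.03,0.001,0,0,0,0],[0.06,0.003,0,0,0,0],[0.08,0.004,0,0,0,0],[0.08,0.004,0,0,0,0]]

```text
time_s: 52.1
eef_pos: [617.2, 67.5, 207.8]
ee_rot: [-0.018, 0.683, 0.73, -0.018]
force: [-2.5, -0.6, 1.8]
grip_width: -0.001
```

drive_tool:
  rows:
    - [[0.02,0.001,0,0,0,0],[0.04,0.002,0,0,0,0],[0.04,0.002,0,0,0,0]]

```text
time_s: 52.48
eef_pos: [619.4, 67.7, 207.6]
ee_rot: [-0.021, 0.683, 0.73, -0.022]
force: [-22.8, -3.1, 13.7]
grip_width: -0.002
```

Firm stop at once (23 N with 2 mm of travel): the drawer is home. Retract and go to the button.

drive_tool:
  rows:
    - [[-0.2,0,0,0,0,0],[-0.5,0,0,0,0,0],[-0.5,0.2,0.5,0,-0.035,0],[-0.5,0.5,0.9,0,-0.035,0],[-0.7,0.8,0.9,0,-0.035,0],[-0.7,0.8,0.9,0,-0.035,0]]

```text
time_s: 53.22
eef_pos: [548.5, 149.3, 298.1]
ee_rot: [-0.001, 0.682, 0.731, -0.003]
force: [-0.5, -0.4, -1.0]
grip_width: -0.001
```

Run:
```python
from h import *
from scipy.spatial.transform import Rotation as R
s=st();q=s["ee_rot"];M=R.from_quat([q[1],q[2],q[3],q[0]]).as_matrix();print(M.round(3)); z=M[:,2];print("fix units",np.cross(z,[0,0,-1])/1.5708)
shot("wrist","w22");shot("side","d22")
crop(cv2.imread("pics/d22.png"),170,150,330,270,"d22c")
```

```text
t 53.23 pos [548.5 149.3 298.1] q [-0.0011  0.682   0.7313 -0.003 ] F [-0.5 -0.4 -1. ] grip -0.001 J [ 0.06   0.509  1.502 -0.003  1.137 -0.008]
[[-0.07   0.998 -0.006]
 [ 0.998  0.07  -0.003]
 [-0.002 -0.006 -1.   ]]
fix units [ 0.0018206  -0.00356995  0.        ]
d22c scale 5.0
```

View pics/w22.png

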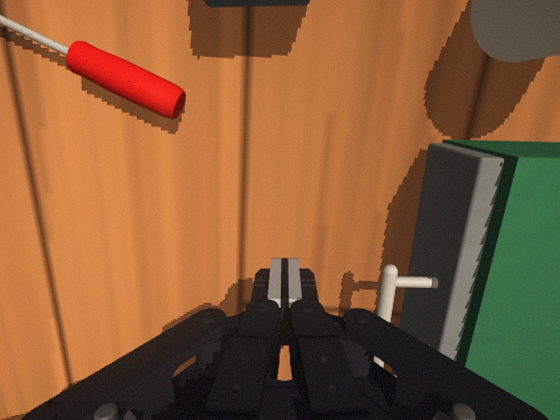

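View pics/d22c.png

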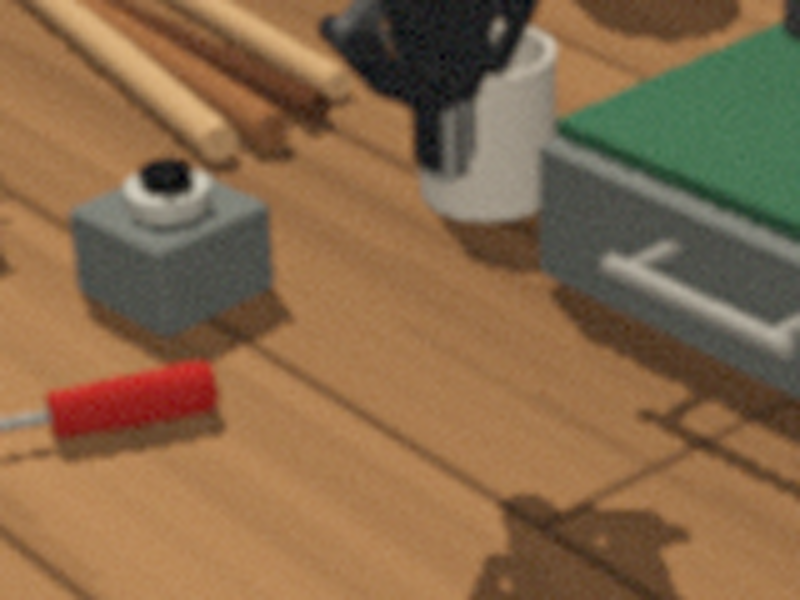

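drive_tool:
  rows:
    - [[-0.1,0.4,0.1,0.002,-0.003,0],[-0.28,0.8,0.2,0.002,-0.003,0],[-0.28,0.9,0.3,0.002,-0.003,0],[-0.28,0.9,0.3,0.002,-0.003,0]]

```text
time_s: 53.82
eef_pos: [522.2, 237.1, 327.9]
ee_rot: [0.0, 0.683, 0.731, -0.0]
force: [1.6, 0.2, 0.3]
grip_width: -0.0
```

Run:
```python
from h import *
st();shot("wrist","w23");a=cal("scene0");b=cal("side0");print(tri([(a,(362.7,213.8)),(b,(203,184.4))]))
```

```text
t 53.83 pos [522.2 237.1 327.9] q [ 1.000e-04  6.829e-01  7.306e-01 -0.000e+00] F [1.6 0.2 0.3] grip -0.0 J [ 0.222  0.486  1.454 -0.     1.202  0.155]
(array([516.7956601 , 333.16844624,  67.93522518]), np.float64(0.0719110571148745))
```

View pics/w23.png

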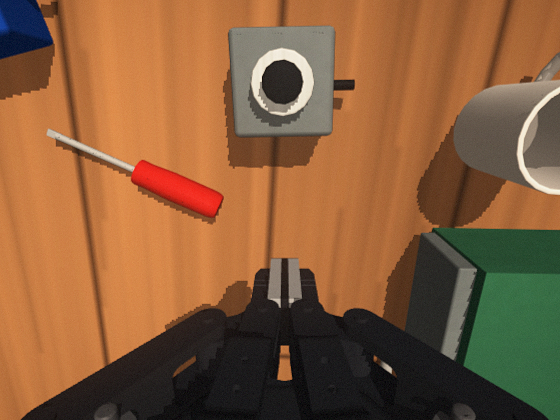

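Run:
```python
from h import *
im=cv2.imread("pics/w23.png");c=cal("w23")
g=cv2.cvtColor(im,cv2.COLOR_BGR2GRAY);m=(g<60).astype(np.uint8);n,l,s,ce=cv2.connectedComponentsWithStats(m)
k=l[82,282];p=ce[k];print(p,s[k]); print(plane(c,p,72)); print(tri([(c,p),(cal("scene0"),(362.7,213.8)),(cal("side0"),(203,184.4))]))
crop(im,210,10,370,130,"w23c")
```

```text
[281.66255443  81.58490566] [ 262   60   41   44 1378]
[514.27910799 333.02046552  72.        ]
(array([515.60337669, 333.09889249,  67.73033461]), np.float64(1.388913480715757))
w23c scale 5.0
```

View pics/w23c.png

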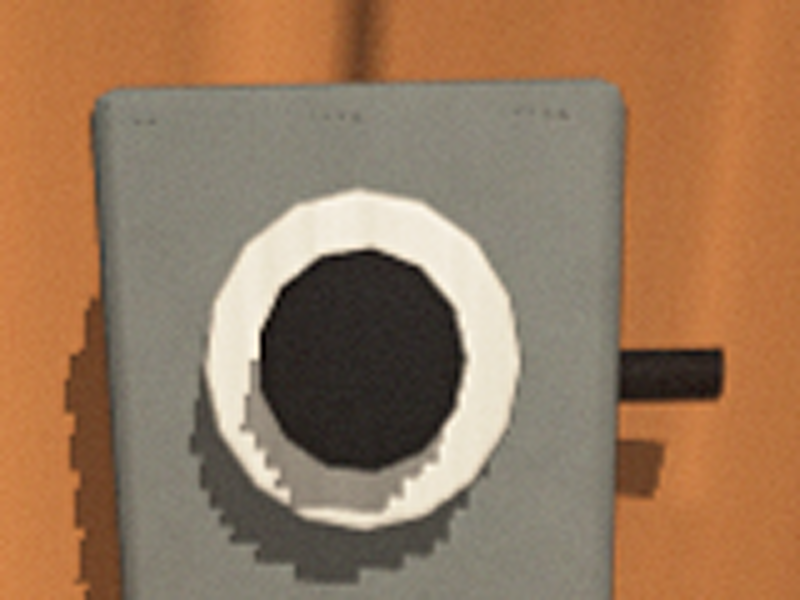

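This is the grey control with its black button (crop centre (362,360)); position (515,333), height 68–72. Position above it and press.

drive_tool:
  rows:
    - [[-0.07,0.4,0,0,0,0],[-0.07,0.8,0,0,0,0],[-0.07,0.96,-0.2,0,0,0],[-0.07,0.96,-0.5,0,0,0],[-0.07,0.96,-0.7,0,0,0],[-0.07,0.96,-0.7,0,0,0]]

```text
time_s: 54.62
eef_pos: [515.7, 331.3, 255.4]
ee_rot: [-0.001, 0.684, 0.73, -0.002]
force: [0.5, -0.3, 1.0]
grip_width: -0.001
```

Run:
```python
from h import *
st(); shot("side","d24");shot("scene","s24"); crop(cv2.imread("pics/d24.png"),150,130,270,220,"d24c");crop(cv2.imread("pics/s24.png"),310,155,430,245,"s24c")
```

```text
t 54.62 pos [515.7 331.3 255.4] q [-0.0009  0.6838  0.7297 -0.0023] F [ 0.5 -0.3  1. ] grip -0.001 J [ 0.38   0.648  1.39  -0.     1.108  0.315]
d24c scale 6.666666666666667
s24c scale 6.666666666666667
```

View pics/d24c.png

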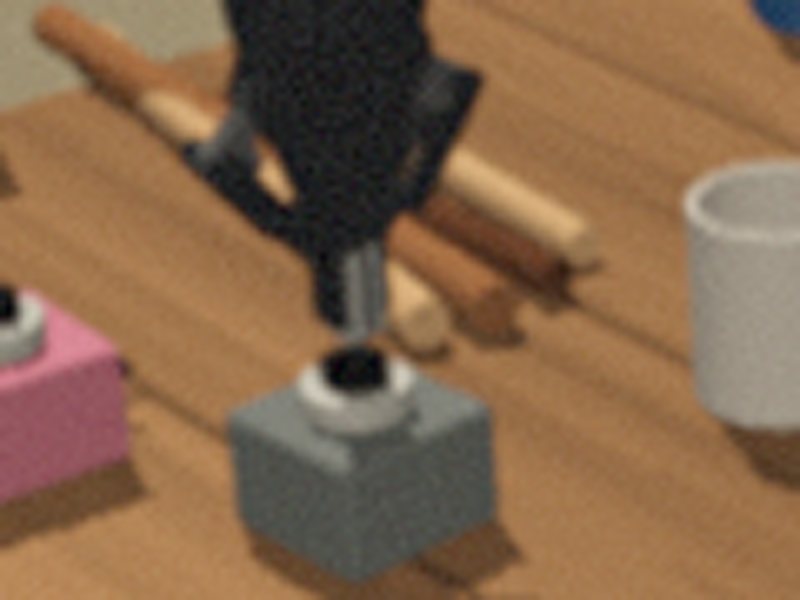

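View pics/s24c.png

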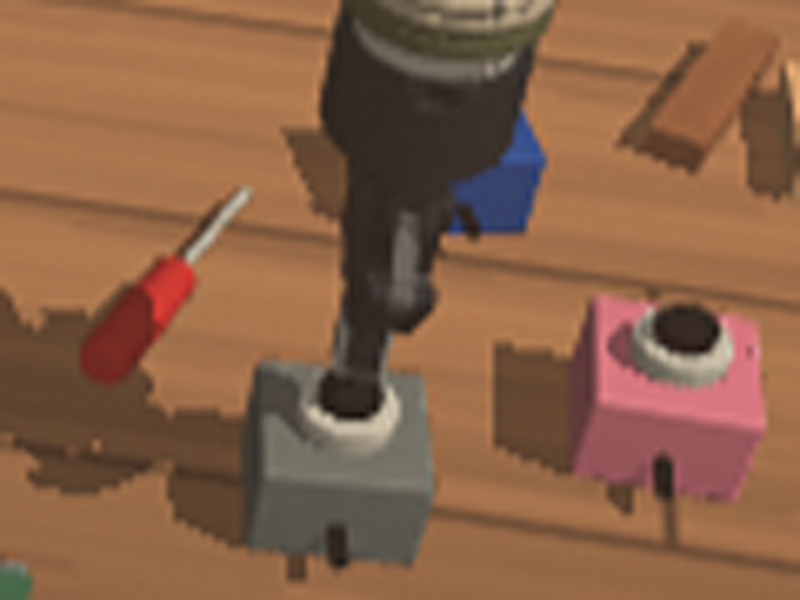

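drive_tool:
  rows:
    - [[0,0.015,-0.05,0,0,0],[0,0.015,-0.08,0,0,0],[0,0.015,-0.11,0,0,0],[0,0.015,-0.13,0,0,0]]

```text
time_s: 55.22
eef_pos: [515.9, 333.4, 244.7]
ee_rot: [-0.0, 0.684, 0.73, -0.0]
force: [-1.2, -0.2, 2.3]
grip_width: 0.003
```

drive_tool:
  rows:
    - [[0,0,-0.02,0,0,0],[0,0,-0.03,0,0,0],[0,0,-0.03,0,0,0]]

```text
time_s: 55.6
eef_pos: [515.9, 333.4, 241.9]
ee_rot: [-0.0, 0.684, 0.73, -0.0]
force: [-1.2, -0.7, 2.8]
grip_width: 0.003
```

drive_tool:
  rows:
    - [[0,0,-0.02,0,0,0],[0,0,-0.03,0,0,0],[0,0,-0.03,0,0,0]]

```text
time_s: 55.98
eef_pos: [515.9, 333.4, 239.4]
ee_rot: [0.0, 0.683, 0.73, -0.0]
force: [-2.7, -0.1, 8.2]
grip_width: -0.006
```

drive_tool:
  rows:
    - [[0,0,-0.015,0,0,0],[0,0,-0.025,0,0,0],[0,0,-0.025,0,0,0]]

```text
time_s: 56.35
eef_pos: [515.9, 333.4, 239.2]
ee_rot: [0.0, 0.683, 0.73, 0.0]
force: [-9.9, -5.9, 21.7]
grip_width: -0.001
```

The button hit its hard bottom (21.7 N, tip at 66 mm). Retract clear.

drive_tool:
  rows:
    - [[0,0,0.2,0,0,0],[0,0,0.6,0,0,0],[0,0,1.0,0,0,0],[0,0,1.0,0,0,0],[0,0,1.0,0,0,0],[0,0,1.0,0,0,0]]

```text
time_s: 57.1
eef_pos: [515.8, 333.4, 337.7]
ee_rot: [-0.0, 0.683, 0.73, -0.001]
force: [-0.2, 0.1, -0.5]
grip_width: 0.001
```

Run:
```python
from h import *
st(); shot("side","d25");shot("scene","s25"); crop(cv2.imread("pics/s25.png"),90,150,410,390,"s25c")
```

```text
t 57.1 pos [515.8 333.4 337.7] q [-1.000e-04  6.834e-01  7.300e-01 -9.000e-04] F [-0.2  0.1 -0.5] grip 0.001 J [ 3.830e-01  5.630e-01  1.303e+00 -1.000e-03  1.277e+00  3.180e-01]
s25c scale 2.5
```

View pics/d25.png

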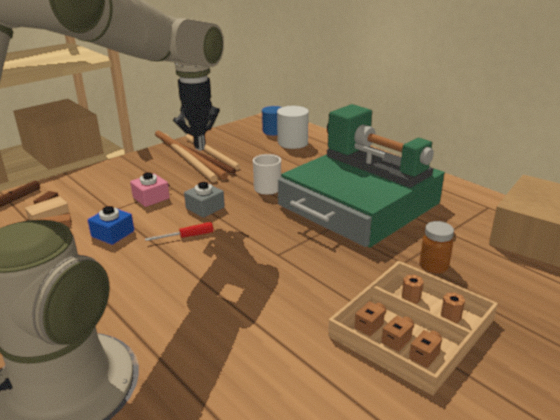

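View pics/s25c.png

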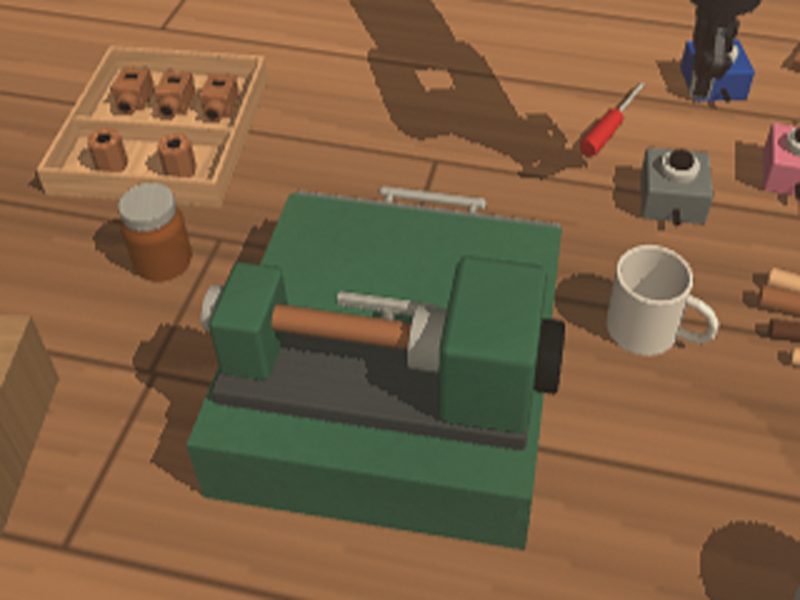

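All as asked: three heads at side (370,317), (398,330), (427,346) in the larger compartment, two feet at (412,288), (453,306) in the smaller, drawer flush, button sprung back, bystanders in place.

```bash
python3 -c "
from rig import ctrl
print(ctrl.finish_job())"
```

```text
the job is handed in; nothing more can be done
None
```

The job is done and handed in at about 57 s of the 210 s allowed; finishing gave no verdict.

- **Parts:** Five were there. I pulled the drawer to its stop and moved the three heads into the larger compartment and the two feet into the smaller one. All stand upright in the last side and scene pictures, and nothing slipped or was knocked aside on the way.
- **Drawer:** I pushed it home empty. A second push met about 23 N after roughly 2 mm, and the panel sits flush with the machine base.
- **Button:** I pressed the grey control's button once. It hit a hard bottom at 21.7 N after about 6 mm and sprang back.
- **Bystanders:** The jar, screwdriver, mug and both look-alike controls show no sign of having moved.

**Checks that disagreed:**
- **Drawer travel:** One wrist-camera estimate of the closing travel gave 195 mm instead of 200 mm. The gripper positions at both stops gave about 200 mm.
- **Button height:** Triangulation gave about 68 mm. Contact came close to the stated 72 mm.
- **Tilt before the second push:** I corrected the tool tilt in the wrong direction, so that push was made about 3° off vertical. It touched nothing but the handle bar.

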